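# Refit the coin trays in the laundry coin cabinet

### The job

Put the emptied coin trays back in the laundry's coin cabinet: raise its lid and lock the folding stay past straight, then slide every tray, plain end first, along a lane of its own under the low chute deck until it is fully home against the back wall. With all trays home, break the stay's knee and lower the lid until it is fully shut; leave the bottle, tub and mug alone.

Things in the scene. Friction and masses are not known exactly. Their poses are not given: they have to be found in the camera images.
- cabinet: Grey steel coin cabinet fixed on the bench (place and yaw vary): open-topped case 190 deep (x) x 266 wide (y) x 80 mm high, walls 6 mm, inner floor 8 mm above the bench. Origin: centre of its underside; +x to its back, away from the robot, z up. Ribs 12 mm high, 4 mm thick, running front to back, part the floor into four lanes 54 mm clear, centres at y -87, -29, +29, +87 mm.
- deck_edge (a point): Middle of the front lower edge of the low fixed chute deck: cabinet x +29 mm, 30 mm above the inner floor. The deck, 6 mm thick, roofs the rear 60 mm of the inside over the whole width; in front of it the inside is open from above (cabinet x -89 to +29 mm). From an outer lane's centre to the side wall is 40 mm.
- lid (a joint): Angle of the cabinet's white steel lid (0.6 kg, 8 mm thick), rad: 0 closed, grows as it is raised; hinged on the back rim. The hinge is stiff and damped: left alone above about 1.1 rad the lid stays, below about 0.7 it sinks shut slowly by itself. With the stay straight the lid is at 1.466 rad, its most.
- lid_hinge (a point): Point on the lid's hinge line (which runs along cabinet y), in the middle of the back rim: cabinet x +95, z 83 mm.
- lid_bar (a point): Middle of the lid's handle: round steel bar, 12 mm thick, 120 mm long, parallel to the hinge, 228 mm from the hinge line, 38 mm in front of the lid's front edge, carried by arms at its two ends. It can be pinched from above across cabinet x and turns in the fingers as the lid swings. Closed, it is 87 mm above the bench in front of the cabinet.
- knee (a joint): Bend of the folding stay's knee, rad: 0 folded (lid shut), 2.37 dead straight, 2.53 at its stop just past straight: there it is locked and props the lid. Raising the lid nearly straightens it; then the knee is pressed through straight, down and to the cabinet's back. To unlock it is pulled up and to the cabinet's front. Light friction keeps it where it is left while the lid stays.
- stay_foot (a point): Lower pivot of the folding stay, beside the cabinet's -y wall: cabinet x -55, y -172, z 30 mm (level in y with the knob's middle). The stay: two flat steel links of 102 mm each in a vertical plane 25 mm outside that wall, the upper pinned to the lid's edge 95 mm from the hinge.
- knee_knob (a point): Middle of the black round knob at the stay's knee, 14 mm thick, 32 mm long, pointing along cabinet -y. It moves on a circle of radius 102 mm about stay_foot in the cabinet's x-z plane and can be pinched from above across cabinet x. Lid shut: cabinet x -93, z 124 mm; locked: about x +20, z 99 mm.
- bay1 (a point): Point on the cabinet's inner floor where a tray's origin is when it is fully home in lane 1 (cabinet x +44, y -87 mm): its plain end against the back wall, under the deck.
- bay2 (a point): Point on the cabinet's inner floor where a tray's origin is when it is fully home in lane 2 (cabinet x +44, y -29 mm): its plain end against the back wall, under the deck.
- bay3 (a point): Point on the cabinet's inner floor where a tray's origin is when it is fully home in lane 3 (cabinet x +44, y 29 mm): its plain end against the back wall, under the deck.
- bay4 (a point): Point on the cabinet's inner floor where a tray's origin is when it is fully home in lane 4 (cabinet x +44, y 87 mm): its plain end against the back wall, under the deck.
- tray1: Grey plastic coin tray, open on top, 90 long (x) x 48 wide (y) x 26 mm high, about 0.12 kg, all alike, 2 to 4 present. Upright grip at its front (-x) end, 16 (x) x 14 (y) mm, top 62 mm above the underside, centred at tray x -34 mm; the plain end +x goes first under the deck. Origin: centre of its underside. Starts flat on the bench right of the cabinet.
- tray2: Grey plastic coin tray, open on top, 90 long (x) x 48 wide (y) x 26 mm high, about 0.12 kg, all alike, 2 to 4 present. Upright grip at its front (-x) end, 16 (x) x 14 (y) mm, top 62 mm above the underside, centred at tray x -34 mm; the plain end +x goes first under the deck. Origin: centre of its underside. Starts flat on the bench right of the cabinet.
- tray3: Grey plastic coin tray, open on top, 90 long (x) x 48 wide (y) x 26 mm high, about 0.12 kg, all alike, 2 to 4 present. Upright grip at its front (-x) end, 16 (x) x 14 (y) mm, top 62 mm above the underside, centred at tray x -34 mm; the plain end +x goes first under the deck. Origin: centre of its underside. Starts flat on the bench right of the cabinet.
- tray4: Grey plastic coin tray, open on top, 90 long (x) x 48 wide (y) x 26 mm high, about 0.12 kg, all alike, 2 to 4 present. Upright grip at its front (-x) end, 16 (x) x 14 (y) mm, top 62 mm above the underside, centred at tray x -34 mm; the plain end +x goes first under the deck. Origin: centre of its underside. Starts flat on the bench right of the cabinet.
- detergent: White detergent bottle, 68 mm wide, 190 mm tall, a bystander standing beyond the trays. Origin: centre of its underside.
- tub: Orange tub with a white lid, 80 mm wide, 90 mm tall, a bystander standing beyond the trays. Origin: centre of its underside.
- mug: White mug, 76 mm wide, 90 mm tall, a bystander standing beyond the trays. Origin: centre of its underside.
Not all that is in view belongs to the job. What is shaped like the tray4 but red is not meant.

How it is judged (in metres and radians):
On the way, in this order (a step that is already met when the one before it is completed fails the run):
1. the lid is raised and its stay locked past straight (value of joint knee above 2.42 rad and value of joint lid above 1.38 rad), for 0.3 s.
2. every tray is fully home under the deck while the stay is locked ((distance between tray1 and bay1 below 0.009 m or distance between tray1 and bay2 below 0.009 m or distance between tray1 and bay3 below 0.009 m or distance between tray1 and bay4 below 0.009 m) and (distance between tray2 and bay1 below 0.009 m or distance between tray2 and bay2 below 0.009 m or distance between tray2 and bay3 below 0.009 m or distance between tray2 and bay4 below 0.009 m) and (distance between tray3 and bay1 below 0.009 m or distance between tray3 and bay2 below 0.009 m or distance between tray3 and bay3 below 0.009 m or distance between tray3 and bay4 below 0.009 m) and (distance between tray4 and bay1 below 0.009 m or distance between tray4 and bay2 below 0.009 m or distance between tray4 and bay3 below 0.009 m or distance between tray4 and bay4 below 0.009 m) and value of joint knee above 2.42 rad), for 0.3 s.
3. the stay's knee is broken, bent well back from straight (value of joint knee below 2.2 rad), for 0.1 s.
At the end, for the whole second after the job is handed in: The lid is shut (below 0.05 rad) and at rest, and every tray present lies at rest fully home in a lane: its origin within 9 mm of that lane's bay point (value of joint lid below 0.05 rad and velocity of joint lid below 0.05 rad/s and (distance between tray1 and bay1 below 0.009 m or distance between tray1 and bay2 below 0.009 m or distance between tray1 and bay3 below 0.009 m or distance between tray1 and bay4 below 0.009 m) and (distance between tray2 and bay1 below 0.009 m or distance between tray2 and bay2 below 0.009 m or distance between tray2 and bay3 below 0.009 m or distance between tray2 and bay4 below 0.009 m) and (distance between tray3 and bay1 below 0.009 m or distance between tray3 and bay2 below 0.009 m or distance between tray3 and bay3 below 0.009 m or distance between tray3 and bay4 below 0.009 m) and (distance between tray4 and bay1 below 0.009 m or distance between tray4 and bay2 below 0.009 m or distance between tray4 and bay3 below 0.009 m or distance between tray4 and bay4 below 0.009 m) and linear speed of each of tray1, tray2, tray3, tray4 below 0.02 m/s); the robot touches nothing.
It fails at once if the detergent is pushed more than 30 mm or tipped (distance of detergent from where it was at the start of the episode above 0.03 m or angle between detergent's own z axis and vertical above 0.4 rad).
It fails at once if the tub is pushed more than 30 mm or tipped (distance of tub from where it was at the start of the episode above 0.03 m or angle between tub's own z axis and vertical above 0.4 rad).
It fails at once if the mug is pushed more than 30 mm or tipped (distance of mug from where it was at the start of the episode above 0.03 m or angle between mug's own z axis and vertical above 0.4 rad).
Of tray1, tray2, tray3, tray4 only 2 to 4 are there at a start; the rules pass over those that are not, and their reading is None.
At some moment in a run one of tray1, tray2, tray3, tray4 may be knocked a few centimetres aside while the robot is not near it.
It also fails if it takes over 210 s, if anything falls off the work surface, if the arm or the gripper's body presses on something with over 40 N, if the wrist force passes 120 N, or if a joint passes its speed limit or range.

### The arm

A 7-joint arm with a two-finger parallel gripper is mounted at the origin on the work surface. World frame = base frame: x ahead of the robot, y to its left, z up, the work surface at z = 0. Lengths are in m, angles in degrees, forces in N, time in s.
With the tool pointing down it reaches from about 0.425 to 1.025 m from the base axis. Payload 3.6 kg.
Tool frame: the origin (TCP) lies at the very end of the fingers, on their centre line; the grasp point (between the pads) lies 19 mm behind it; y points along the fingers, x is the direction in which the jaws open and shut, and the axes are right-handed (so a half turn about y gives the same grasp; the last joint's range is limited). The gripper opens to 85 mm and grips with 20 to 120 N. Pads are 22 mm wide; open, the fingers measure 114 mm over their backs; the gripper's body (76 mm by 85 mm) begins 54 mm behind the grasp point. The pads swing forward as they close: fully open they stand 13 mm farther back than shut.
Start: joints at [68.612, 33.873, 2.773, 92.16, -1.908, 54.013, -1.931], TCP at [0.2, -0.697, 0.21] pointing down, gripper open.
Joint ranges: [-153.93, 153.93], [-27.13, 128.08], [-72.61, 78.16], [10.71, 143.7], [-87.88, 267.88], [4.46, 118.87], [-176.78, 176.78]. Speed limits (degrees/s): [147.25, 147.25, 180, 180, 180, 180, 180].

### API

Orientations are given as [roll, pitch, yaw] about the fixed x, y, z axes, in that order (R = Rz(yaw) Ry(pitch) Rx(roll)).
In Python, from plant import manip, viewer gives the robot as it stands.
- The arm moves only by the tool servo_tool, never from a script. Its argument "commands" is a list of rows, each an object of numbers: "claw": the closure in counts, from 0 (fully open) to 255 (shut); "tx", "ty", "tz": the shift along the world's x, y, z in cm; "roll": the turn about the world's z in degrees. A call has 1 to 8 rows; each row shifts and turns the commanded pose from where the row before left it; what a row does not reach is not made up. A row lasts 1/10 s, in which the tool goes at most 50 mm and 8.59 degrees, less where a joint would pass 70% of its speed; a pose out of reach is approached as far as the arm can. A call is refused whole if a number of a shift passes 5 or a number of a turn 8.59, either way. A call with a gripper value outside its range is refused whole. The fingers move at their own pace and stop on an object; the grip force is fixed at half the most. Time passes only in rows, so rows that do not move let the fingers close. It gives the time, the measured TCP pose, the force and the opening at its end, in the units of the state.
- manip.read_state(): the state, without advancing time (a new reading comes with each control period).
- viewer.camera(name): name is "scene" or "top"; returns the picture (384x512x3 uint8, red, green, blue); there is no depth.
- viewer.get_calibration(name): a dict with "camera_matrix" (3x3 intrinsics, pixels), "rvec" (rotation vector, rad) and "tvec" (3), from world to camera coordinates, as OpenCV has them. Camera axes: x right, y down, z forward; pixel columns grow to the right and rows downward; lengths in m; the calibration is good to about 2 mm. A picture is of the moment at which its call begins. get_calibration takes no time and is no camera call.
- manip.finish_job(): hands the job in, once; it reports no verdict.
The state is a dict: "clock": time; "joint_positions": joint angles; "joint_velocities": joint speeds; "tau": joint torques, N m; "ee_pos": TCP position; "orientation": TCP orientation; "contact_force": force on the tool from outside, world axes, zero at the start; "wrist_torque": the same for the moment, N m; "grip_width": finger opening in m.
Only numpy, scipy, OpenCV 4.12 (cv2) and the standard library are available. Lean on these libraries where they do the work, as an engineer would, in place of code of your own. Each camera call takes 0.05 s, during which the arm holds its last target. There are 200 camera calls.

## Working session

There is one attempt and no reset: what is moved stays moved. The work goes in short steps, Python scripts to look and compute and a tool call to move; the robot and the scene stay as the last step left them, time stands still between calls to the robot, and variables do not carry over. Pictures are saved under pics/ and viewed, about 12 in all and at most 16, crops included, and the job is handed in when it is done.

Besides the shell and the picture viewer there is one more tool, called after "Request:" as name(argument=value, ...), one argument or row to a line, values as JSON. servo_tool: Moves the arm, as the interface text tells. Its arguments: {"type":"object","properties":{"commands":{"type":"array","items":{"type":"object","properties":{"claw":{"type":"number"},"tx":{"type":"number"},"ty":{"type":"number"},"tz":{"type":"number"},"roll":{"type":"number"}}}}},"required":["commands"]}

```bash
mkdir -p pics; ls; cat > h.py <<'E'
import numpy as np, cv2
from plant import manip, viewer
def cal(n):
    c=viewer.get_calibration(n); return np.array(c["camera_matrix"],float),cv2.Rodrigues(np.array(c["rvec"],float))[0],np.array(c["tvec"],float).ravel()
def ray(n,u,v,z):
    K,R,t=cal(n); d=R.T@np.linalg.inv(K)@[u,v,1]; o=-R.T@t; return o+d*(z-o[2])/d[2]
def proj(n,P):
    K,R,t=cal(n); p=K@(R@np.array(P,float)+t); return p[:2]/p[2]
def snap(n,f,crop=None,s=1):
    im=viewer.camera(n)[:,:,::-1]
    if crop: x,y,w,h=crop; im=im[y:y+h,x:x+w]
    im=cv2.resize(np.ascontiguousarray(im),None,fx=s,fy=s,interpolation=cv2.INTER_CUBIC); cv2.imwrite("pics/"+f,im)
E
python3 - <<'E'
from h import *
snap("top","a.png",s=1.5);snap("scene","b.png",s=1.5)
for n in("top","scene"):
    K,R,t=cal(n);print(n,K.tolist(),(-R.T@t).round(3),R.round(2).tolist())
print(manip.read_state())
E
```

```text
pics
top [[400.02047969840197, 0.0, 251.608394151395], [0.0, 400.02047969840197, 196.56759523691105], [0.0, 0.0, 1.0]] [ 0.472 -0.055  1.053] [[-0.01, -1.0, -0.01], [-1.0, 0.01, -0.09], [0.09, 0.01, -1.0]]
scene [[420.9616940856695, 0.0, 251.8177911232947], [0.0, 420.9616940856695, 194.20629882892834], [0.0, 0.0, 1.0]] [ 1.191 -0.499  0.615] [[0.55, 0.84, 0.02], [0.47, -0.28, -0.84], [-0.69, 0.47, -0.55]]
{'clock': 0.1, 'joint_positions': array([68.61227285, 33.92129089,  2.76863865, 92.22966631, -1.90901386,
       54.01608789, -1.93210135]), 'joint_velocities': array([-0.03026268, -0.20090064, -0.0195887 , -0.06597693,  0.01948771,
        0.06431689,  0.02123412]), 'tau': array([ 4.38625735e-03, -5.50001907e+01,  1.55334134e+00, -1.98821515e+01,
        9.75471659e-03,  3.88070985e-03, -1.47616021e-05]), 'ee_pos': array([ 0.1999828 , -0.69602211,  0.20924148]), 'orientation': array([-90.00643786,   0.12072345, -73.96755628]), 'contact_force': array([-0.45461931,  0.09084722, -0.16736964]), 'wrist_torque': array([-0.0342224 ,  0.0357964 ,  0.00678631]), 'grip_width': 0.08521343663162123}
```

View pics/a.png

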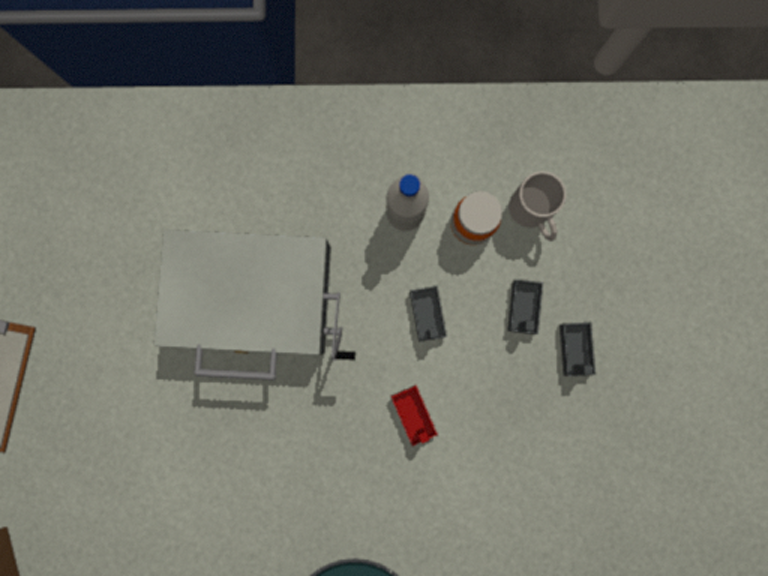

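View pics/b.png

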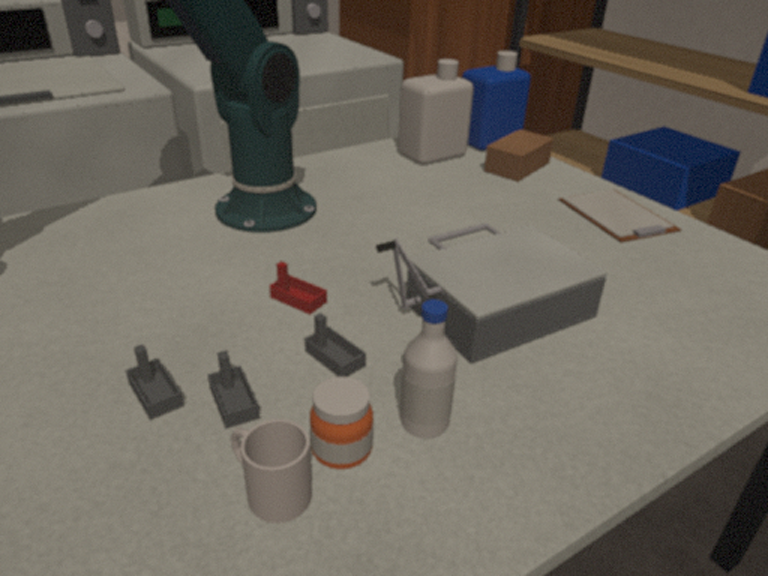

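Candidates (in 1.5x top view): grey trays at (427,314), (525,307) and (577,350). The red look-alike at (414,415) is not meant. The cabinet lid is around (240,290), its bar at (236,375) and the knob at (345,355). Next I take close crops.

```bash
python3 - <<'E'
from h import *
snap("top","c.png",(95,145,150,125),5);snap("top","d.png",(250,170,160,135),5)
E
```

```text
(no output)
```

View pics/c.png

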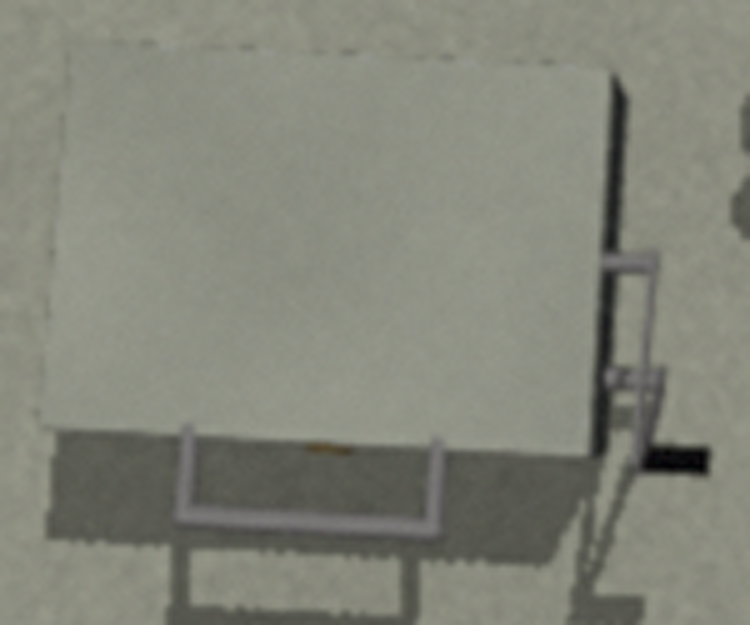

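View pics/d.png

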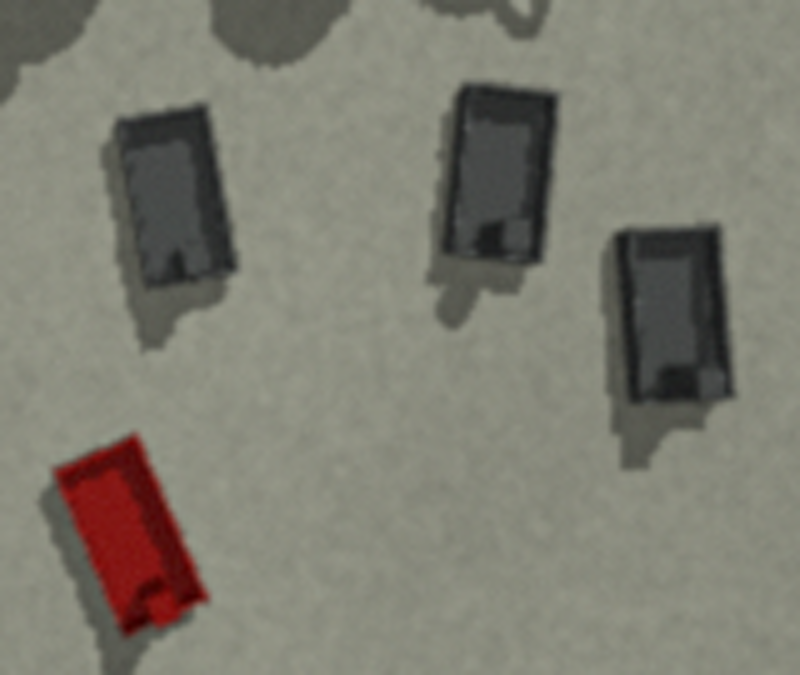

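```bash
cat >> h.py <<'E'
from scipy.optimize import least_squares
def T(p,P): c,s=np.cos(p[2]),np.sin(p[2]); return np.array([p[0]+c*P[0]-s*P[1],p[1]+s*P[0]+c*P[1],P[2]])
def fit(obs,p0):
    f=lambda p:np.concatenate([proj(n,T(p,P))-np.array(uv) for n,P,uv in obs])
    r=least_squares(f,p0); return r.x,r.fun.reshape(-1,2)
E
python3 - <<'E'
from h import *
c=lambda u,v:(95+(u+.5)/5-.5,145+(v+.5)/5-.5); d=lambda u,v:(250+(u+.5)/5-.5,170+(v+.5)/5-.5)
obs=[("top",(.095,.133,.091),c(68,45)),("top",(.095,-.133,.091),c(612,66)),("top",(-.095,-.133,.091),c(594,456)),("top",(-.095,.133,.091),c(42,428)),
("top",(-.133,.06,.087),c(183,518)),("top",(-.133,-.06,.087),c(435,529)),("top",(-.093,-.172,.124),c(675,459))]
p,r=fit(obs,[.6,.1,0]);print("cab",p[:2].round(4),np.degrees(p[2]).round(2));print(r.round(1).tolist())
for nm,q in dict(A=[(117,120),(207,104),(237,268),(147,288)],B=[(462,84),(558,94),(543,262),(443,255)],C=[(614,232),(718,226),(734,397),(630,404)]).items():
    P=[(.045,.024,.026),(.045,-.024,.026),(-.045,-.024,.026),(-.045,.024,.026)]
    t,r=fit([("top",a,d(*b)) for a,b in zip(P,q)],[.6,-.2,0]);print(nm,t[:2].round(4),np.degrees(t[2]).round(2),"grip",T(t,(-.034,0,.062)).round(4),abs(r).max().round(2))
for k,P in dict(bar=(-.133,0,.087),knob=(-.093,-.172,.124),locked=(.02,-.172,.099),foot=(-.055,-.172,.03),hinge=(.095,0,.083)).items(): print(k,T(p,P).round(4))
for i,y in enumerate((-87,-29,29,87)): print("bay",i+1,T(p,(.044,y/1e3,.008)).round(4))
E
```

```text
cab [0.5627 0.176 ] -2.91
[[0.4, -0.6], [0.2, -0.1], [-0.4, 0.2], [-0.3, 0.8], [1.1, -0.0], [0.4, 0.1], [-1.2, -0.3]]
A [ 0.5294 -0.1299] 9.83 grip [ 0.4959 -0.1357  0.062 ] 0.97
B [ 0.5393 -0.2964] -6.81 grip [ 0.5055 -0.2924  0.062 ] 0.8
C [ 0.4668 -0.3822] 3.29 grip [ 0.4328 -0.3841  0.062 ] 1.04
bar [0.4298 0.1827 0.087 ]
knob [0.461  0.0089 0.124 ]
locked [0.5739 0.0032 0.099 ]
foot [0.499 0.007 0.03 ]
hinge [0.6575 0.1712 0.083 ]
bay 1 [0.6022 0.0869 0.008 ]
bay 2 [0.6051 0.1448 0.008 ]
bay 3 [0.6081 0.2027 0.008 ]
bay 4 [0.611  0.2606 0.008 ]
```

Request:
servo_tool(
  commands=[
    {"tx": 3.1, "ty": 3.7, "roll": 8.5},
    {"tx": 3.1, "ty": 3.7, "roll": 8.5},
    {"tx": 3.1, "ty": 3.7, "roll": 8.5},
    {"tx": 3.1, "ty": 3.7, "roll": 8.5},
    {"tx": 3.1, "ty": 3.7, "roll": 8.5},
    {"tx": 3.1, "ty": 3.7, "roll": 8.5},
    {"tx": 3.1, "ty": 3.7, "roll": 8.5},
    {"tx": 3.3, "ty": 3.8, "roll": 8.5},
  ],
)

```text
invalid input
```

Request:
servo_tool(
  commands=[
    {"ty": 4.8, "roll": 3.1},
    {"ty": 4.8},
    {"ty": 4.8},
    {"ty": 4.8},
    {"ty": 4.8},
    {"ty": 4.8, "claw": 165},
    {"ty": 4.8, "claw": 165},
    {"ty": 4.8, "claw": 165},
  ],
)

```text
invalid input
```

Request:
servo_tool(
  commands=[
    {"claw": 0, "tx": 3.1, "ty": 3.7, "tz": 0, "roll": 8.5},
    {"claw": 0, "tx": 3.1, "ty": 3.7, "tz": 0, "roll": 8.5},
    {"claw": 0, "tx": 3.1, "ty": 3.7, "tz": 0, "roll": 8.5},
    {"claw": 0, "tx": 3.1, "ty": 3.7, "tz": 0, "roll": 8.5},
    {"claw": 0, "tx": 3.1, "ty": 3.7, "tz": 0, "roll": 8.5},
    {"claw": 0, "tx": 3.1, "ty": 3.7, "tz": 0, "roll": 8.5},
    {"claw": 0, "tx": 3.1, "ty": 3.7, "tz": 0, "roll": 8.5},
    {"claw": 0, "tx": 3.3, "ty": 3.8, "tz": 0, "roll": 8.5},
  ],
)

```text
clock: 1.0
ee_pos: [0.4506, -0.3987, 0.2104]
orientation: [-90.0, 0.0, -5.7]
contact_force: [1.0, -0.6, 0.2]
grip_width: 0.0853
```

Request:
servo_tool(
  commands=[
    {"claw": 0, "tx": 0, "ty": 4.85, "tz": 0, "roll": 2.8},
    {"claw": 0, "tx": 0, "ty": 4.85, "tz": 0, "roll": 0},
    {"claw": 0, "tx": 0, "ty": 4.85, "tz": 0, "roll": 0},
    {"claw": 0, "tx": 0, "ty": 4.85, "tz": 0, "roll": 0},
    {"claw": 0, "tx": 0, "ty": 4.85, "tz": 0, "roll": 0},
    {"claw": 0, "tx": 0, "ty": 4.85, "tz": 0, "roll": 0},
    {"claw": 0, "tx": 0, "ty": 4.85, "tz": 0, "roll": 0},
    {"claw": 0, "tx": 0, "ty": 4.85, "tz": 0, "roll": 0},
  ],
)

```text
clock: 1.8
ee_pos: [0.4497, -0.0104, 0.2105]
orientation: [-90.0, -0.0, -3.2]
contact_force: [0.3, 0.2, -0.5]
grip_width: 0.0854
```

Request:
servo_tool(
  commands=[
    {"claw": 165, "tx": -0.5, "ty": 4.85, "tz": 0, "roll": 0},
    {"claw": 165, "tx": -0.5, "ty": 4.85, "tz": 0, "roll": 0},
    {"claw": 165, "tx": -0.5, "ty": 4.85, "tz": 0, "roll": 0},
    {"claw": 165, "tx": -0.5, "ty": 4.85, "tz": 0, "roll": 0},
    {"claw": 165, "tx": 0, "ty": 0, "tz": -3, "roll": 0},
    {"claw": 165, "tx": 0, "ty": 0, "tz": -3, "roll": 0},
    {"claw": 165, "tx": 0, "ty": 0, "tz": -3, "roll": 0},
    {"claw": 165, "tx": 0, "ty": 0, "tz": 0, "roll": 0},
  ],
)

```text
clock: 2.6
ee_pos: [0.4274, 0.1806, 0.1176]
orientation: [-90.2, 0.4, -3.1]
contact_force: [-0.1, -0.5, -0.1]
grip_width: 0.0302
```

Request:
servo_tool(
  commands=[
    {"claw": 165, "tx": 0.2, "ty": 0.2, "tz": -1.5, "roll": 0},
    {"claw": 165, "tx": 0, "ty": 0, "tz": -1.5, "roll": 0},
    {"claw": 165, "tx": 0, "ty": 0, "tz": -1.5, "roll": 0},
    {"claw": 165, "tx": 0, "ty": 0, "tz": 0, "roll": 0},
    {"claw": 165, "tx": 0, "ty": 0, "tz": 0, "roll": 0},
  ],
)

```text
clock: 3.1
ee_pos: [0.4326, 0.1842, 0.0763]
orientation: [-90.0, -0.1, -3.2]
contact_force: [1.5, 0.6, 0.3]
grip_width: 0.03
```

Request:
servo_tool(
  commands=[
    {"claw": 165, "tx": 0, "ty": 0, "tz": -0.6, "roll": 0},
    {"claw": 255, "tx": 0, "ty": 0, "tz": 0, "roll": 0},
    {"claw": 255, "tx": 0, "ty": 0, "tz": 0, "roll": 0},
    {"claw": 255, "tx": 0, "ty": 0, "tz": 0, "roll": 0},
    {"claw": 255, "tx": 0, "ty": 0, "tz": 0, "roll": 0},
  ],
)

```text
clock: 3.6
ee_pos: [0.4318, 0.1841, 0.0716]
orientation: [-90.1, -0.1, -3.1]
contact_force: [-5.3, -1.4, 24.6]
grip_width: -0.0003
```

```bash
python3 - <<'E'
from h import *
im=viewer.camera("top")[:,:,::-1];a=cv2.resize(im[180:270,100:220],(400,300),interpolation=cv2.INTER_CUBIC)
im=viewer.camera("scene")[:,:,::-1];b=cv2.resize(im[110:230,240:400],(800,600)[0:2] and (400,300),interpolation=cv2.INTER_CUBIC)
cv2.imwrite("pics/e.png",np.hstack([a,b]))
for n in("top","scene"):print(n,proj(n,(.4318,.1841,.0716)),proj(n,(.4298,.1827,.087)))
E
```

```text
top [158.10761879 248.23125825] [157.11685959 249.34240381]
scene [305.29568499 159.62152687] [304.95221976 154.41346793]
```

View pics/e.png

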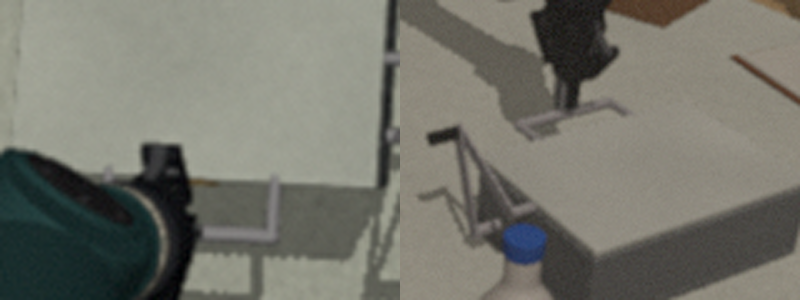

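```bash
python3 - <<'E'
from h import *
snap("scene","f.png",(265,115,80,60),10)
print(manip.read_state())
E
```

```text
{'clock': 3.75, 'joint_positions': array([-14.03490327,  30.45351713, -19.32560449, 129.74422783,
        25.41502085,  23.24936175, -57.57348131]), 'joint_velocities': array([-0.05158493,  0.07086126,  0.11014059,  0.07869569, -0.02461251,
       -0.06702494, -0.01198921]), 'tau': array([ 2.46792873e-01, -2.97770494e+01, -9.76760611e-01, -8.75689209e+00,
        3.99330966e-01, -1.35958917e+00, -3.92119531e-03]), 'ee_pos': array([0.43174033, 0.18407367, 0.07158053]), 'orientation': array([-9.00671532e+01, -7.47917571e-02, -3.13716308e+00]), 'contact_force': array([-4.59772179, -1.19836739, 24.1815807 ]), 'wrist_torque': array([-3.73141724e-01,  1.18016844e+00, -1.17350477e-03]), 'grip_width': 0.00024191442249526618}
```

View pics/f.png

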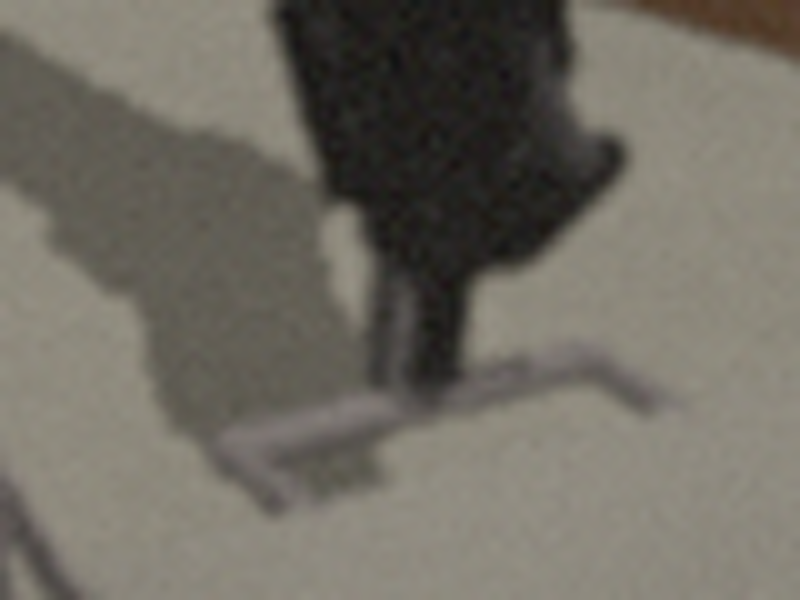

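```bash
python3 - <<'E'
from h import *
p=[.5627,.176,np.radians(-2.91)]
g=lambda P:((proj("scene",P)-[265,115])*10).round()
for z in(.067,.077,.087,.093):print(z,g(T(p,(-.133,.06,z))),g(T(p,(-.133,-.06,z))),g(T(p,(-.133,.0,z))))
for z in (.0716,.08,.09,.1): print("tip",z,g((.4318,.1841,z)))
for dx in(-.01,-.006,.006,.01): print(dx,g((.4318+dx,.1841,.0716)),g((.4318+dx,.1841,.087)))
print("lid edge",g(T(p,(-.095,0.,.091))),g(T(p,(-.095,.06,.091))))
E
```

```text
0.067 [568. 411.] [211. 510.] [393. 459.]
0.077 [572. 379.] [213. 477.] [396. 427.]
0.087 [576. 347.] [216. 444.] [400. 394.]
0.093 [578. 327.] [217. 423.] [402. 374.]
tip 0.0716 [403. 446.]
tip 0.08 [406. 419.]
tip 0.09 [409. 386.]
tip 0.1 [413. 353.]
-0.01 [380. 431.] [385. 381.]
-0.006 [389. 437.] [394. 387.]
0.006 [417. 455.] [422. 405.]
0.01 [426. 461.] [432. 411.]
lid edge [487. 441.] [665. 391.]
```

Request:
servo_tool(
  commands=[
    {"claw": 255, "tx": 0, "ty": 0, "tz": 0.5, "roll": 0},
    {"claw": 255, "tx": 0, "ty": 0, "tz": 0, "roll": 0},
  ],
)

```text
clock: 3.95
ee_pos: [0.4327, 0.1843, 0.0752]
orientation: [-89.9, -0.1, -3.2]
contact_force: [-0.2, -0.2, 0.7]
grip_width: -0.0005
```

Request:
servo_tool(
  commands=[
    {"claw": 255, "tx": 0, "ty": 0, "tz": 0.5, "roll": 0},
    {"claw": 255, "tx": 0, "ty": 0, "tz": 0.5, "roll": 0},
    {"claw": 255, "tx": 0, "ty": 0, "tz": 0, "roll": 0},
  ],
)

```text
clock: 4.25
ee_pos: [0.4324, 0.1841, 0.0848]
orientation: [-90.0, -0.0, -3.2]
contact_force: [-0.5, 0.6, 0.5]
grip_width: -0.0001
```

Request:
servo_tool(
  commands=[
    {"claw": 165, "tx": -0.2, "ty": 0, "tz": 0, "roll": 0},
    {"claw": 165, "tx": 0, "ty": 0, "tz": 0, "roll": 0},
    {"claw": 165, "tx": 0, "ty": 0, "tz": 0, "roll": 0},
    {"claw": 165, "tx": 0, "ty": 0, "tz": -1, "roll": 0},
    {"claw": 165, "tx": 0, "ty": 0, "tz": -1, "roll": 0},
    {"claw": 165, "tx": 0, "ty": 0, "tz": 0, "roll": 0},
  ],
)

```text
clock: 4.85
ee_pos: [0.4289, 0.1834, 0.0627]
orientation: [-90.1, 0.2, -3.1]
contact_force: [0.0, -0.5, -0.6]
grip_width: 0.0299
```

Request:
servo_tool(
  commands=[
    {"claw": 165, "tx": 0, "ty": 0, "tz": -0.5, "roll": 0},
    {"claw": 165, "tx": 0, "ty": 0, "tz": -0.5, "roll": 0},
    {"claw": 165, "tx": 0, "ty": 0, "tz": -0.5, "roll": 0},
    {"claw": 165, "tx": 0, "ty": 0, "tz": 0, "roll": 0},
  ],
)

```text
clock: 5.25
ee_pos: [0.4296, 0.1838, 0.0487]
orientation: [-90.0, 0.1, -3.2]
contact_force: [0.6, 0.0, 1.1]
grip_width: 0.0299
```

Request:
servo_tool(
  commands=[
    {"claw": 220, "tx": 0, "ty": 0, "tz": 0, "roll": 0},
    {"claw": 255, "tx": 0, "ty": 0, "tz": 0, "roll": 0},
    {"claw": 255, "tx": 0, "ty": 0, "tz": 0, "roll": 0},
    {"claw": 255, "tx": 0, "ty": 0, "tz": 0, "roll": 0},
  ],
)

```text
clock: 5.65
ee_pos: [0.4312, 0.184, 0.0495]
orientation: [-90.0, -0.1, -3.2]
contact_force: [4.9, -0.8, -2.1]
grip_width: 0.0103
```

```bash
python3 - <<'E'
import numpy as np
th=np.linspace(0,1.44,17)+.0175
x=-22.8*np.cos(th);z=22.8*np.sin(th)
for a,b in zip(np.diff(x),np.diff(z)):print(round(a*.9987,2),round(-a*.0508,2),round(b,2))
E
```

```text
0.13 -0.01 2.05
0.31 -0.02 2.03
0.49 -0.03 1.99
0.67 -0.03 1.94
0.84 -0.04 1.87
1.0 -0.05 1.79
1.16 -0.06 1.69
1.31 -0.07 1.58
1.44 -0.07 1.45
1.57 -0.08 1.32
1.68 -0.09 1.17
1.78 -0.09 1.02
1.86 -0.09 0.85
1.93 -0.1 0.68
1.99 -0.1 0.5
2.02 -0.1 0.32
```

Request:
servo_tool(
  commands=[
    {"claw": 255, "tx": 0.13, "ty": -0.01, "tz": 2.05, "roll": 0},
    {"claw": 255, "tx": 0.31, "ty": -0.02, "tz": 2.03, "roll": 0},
    {"claw": 255, "tx": 0.49, "ty": -0.03, "tz": 1.99, "roll": 0},
    {"claw": 255, "tx": 0.67, "ty": -0.03, "tz": 1.94, "roll": 0},
    {"claw": 255, "tx": 0.84, "ty": -0.04, "tz": 1.87, "roll": 0},
    {"claw": 255, "tx": 1.0, "ty": -0.05, "tz": 1.79, "roll": 0},
  ],
)

```text
clock: 6.25
ee_pos: [0.4636, 0.1821, 0.1659]
orientation: [-90.0, 0.1, -3.1]
contact_force: [4.7, 1.5, -12.8]
grip_width: 0.0099
```

Request:
servo_tool(
  commands=[
    {"claw": 255, "tx": 1.16, "ty": -0.06, "tz": 1.69, "roll": 0},
    {"claw": 255, "tx": 1.31, "ty": -0.07, "tz": 1.58, "roll": 0},
    {"claw": 255, "tx": 1.44, "ty": -0.07, "tz": 1.45, "roll": 0},
    {"claw": 255, "tx": 1.57, "ty": -0.08, "tz": 1.32, "roll": 0},
    {"claw": 255, "tx": 1.68, "ty": -0.09, "tz": 1.17, "roll": 0},
    {"claw": 255, "tx": 1.78, "ty": -0.09, "tz": 1.02, "roll": 0},
  ],
)

```text
clock: 6.85
ee_pos: [0.5435, 0.1772, 0.2478]
orientation: [-90.4, 1.2, -3.1]
contact_force: [-17.9, -1.7, 19.4]
grip_width: 0.0092
```

Request:
servo_tool(
  commands=[
    {"claw": 255, "tx": 1.86, "ty": -0.09, "tz": 0.85, "roll": 0},
    {"claw": 255, "tx": 1.93, "ty": -0.1, "tz": 0.68, "roll": 0},
    {"claw": 255, "tx": 1.99, "ty": -0.1, "tz": 0.5, "roll": 0},
    {"claw": 255, "tx": 0, "ty": 0, "tz": 0, "roll": 0},
  ],
)

```text
clock: 7.25
ee_pos: [0.6126, 0.1734, 0.2725]
orientation: [-90.1, -0.1, -3.3]
contact_force: [-3.9, -5.4, 17.9]
grip_width: 0.0091
```

Request:
servo_tool(
  commands=[
    {"claw": 255, "tx": 1.2, "ty": -0.06, "tz": 0.4, "roll": 0},
    {"claw": 255, "tx": 0.8, "ty": -0.04, "tz": 0.1, "roll": 0},
    {"claw": 255, "tx": 0, "ty": 0, "tz": 0, "roll": 0},
    {"claw": 255, "tx": 0, "ty": 0, "tz": 0, "roll": 0},
  ],
)

```text
clock: 7.65
ee_pos: [0.6311, 0.1722, 0.2751]
orientation: [-90.2, 0.0, -3.2]
contact_force: [-0.5, -4.2, 7.8]
grip_width: 0.0095
```

```bash
python3 - <<'E'
from h import *
im=viewer.camera("top")[:,:,::-1];a=cv2.resize(im[130:280,90:250],(427,400),interpolation=cv2.INTER_CUBIC)
im=viewer.camera("scene")[:,:,::-1];b=cv2.resize(im[60:260,220:406],(372,400),interpolation=cv2.INTER_CUBIC)
cv2.imwrite("pics/g.png",np.hstack([a,b]))
E
```

```text
(no output)
```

View pics/g.png

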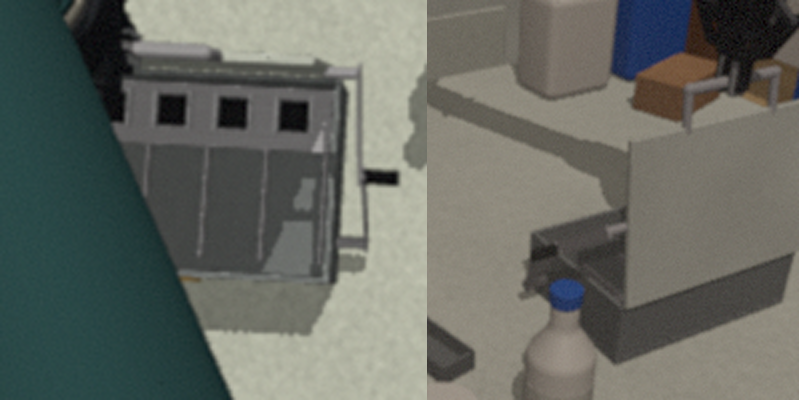

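Request:
servo_tool(
  commands=[
    {"claw": 180, "tx": 0, "ty": 0, "tz": 0, "roll": 0},
    {"claw": 165, "tx": 0, "ty": 0, "tz": 0, "roll": 0},
    {"claw": 165, "tx": 0, "ty": 0, "tz": 0, "roll": 0},
    {"claw": 165, "tx": 0, "ty": 0, "tz": 3, "roll": 0},
    {"claw": 165, "tx": 0, "ty": 0, "tz": 4, "roll": 0},
  ],
)

```text
clock: 8.25
ee_pos: [0.6295, 0.173, 0.3413]
orientation: [-90.1, 0.4, -3.1]
contact_force: [1.3, 0.1, 0.7]
grip_width: 0.0301
```

```bash
python3 - <<'E'
from h import *
p=[.5627,.176,np.radians(-2.91)]
for a in np.arange(40,75,4):
    P=(-.055+.102*np.cos(np.radians(a)),-.172,.03+.102*np.sin(np.radians(a)));w=T(p,P)
    print(a,np.round(P,3),w.round(4),((proj("top",w)-[90,130])*2.667).round(1),((proj("scene",w)-[220,60])*2).round(1))
E
```

```text
40 [ 0.023 -0.172  0.096] [0.5771 0.003  0.0956] [377.6 153.3] [129.1 273. ]
44 [ 0.018 -0.172  0.101] [0.5723 0.0033 0.1009] [377. 158.] [127.1 267. ]
48 [ 0.013 -0.172  0.106] [0.5672 0.0035 0.1058] [376.3 163.1] [124.8 261.2]
52 [ 0.008 -0.172  0.11 ] [0.5618 0.0038 0.1104] [375.7 168.7] [122.4 255.4]
56 [ 0.002 -0.172  0.115] [0.556  0.0041 0.1146] [375.1 174.7] [119.8 249.9]
60 [-0.004 -0.172  0.118] [0.55   0.0044 0.1183] [374.5 181.2] [117.1 244.6]
64 [-0.01  -0.172  0.122] [0.5437 0.0047 0.1217] [373.9 188. ] [114.2 239.5]
68 [-0.017 -0.172  0.125] [0.5372 0.0051 0.1246] [373.3 195.2] [111.2 234.7]
72 [-0.023 -0.172  0.127] [0.5305 0.0054 0.127 ] [372.7 202.6] [108.2 230.2]
```

Request:
servo_tool(
  commands=[
    {"claw": 130, "tx": -1.9, "ty": -4.35, "tz": 0, "roll": 0},
    {"claw": 130, "tx": -1.9, "ty": -4.35, "tz": 0, "roll": 0},
    {"claw": 130, "tx": -1.9, "ty": -4.4, "tz": 0, "roll": 0},
    {"claw": 130, "tx": -1.9, "ty": -4.4, "tz": 0, "roll": 0},
    {"claw": 130, "tx": 0, "ty": 0, "tz": -4.5, "roll": 0},
    {"claw": 130, "tx": 0, "ty": 0, "tz": -4.5, "roll": 0},
    {"claw": 130, "tx": 0, "ty": 0, "tz": -4.5, "roll": 0},
    {"claw": 130, "tx": 0, "ty": 0, "tz": 0, "roll": 0},
  ],
)

```text
clock: 9.05
ee_pos: [0.5501, -0.0021, 0.2031]
orientation: [-90.1, 0.8, -3.1]
contact_force: [-1.8, -0.2, -0.1]
grip_width: 0.0418
```

Request:
servo_tool(
  commands=[
    {"claw": 130, "tx": 0.1, "ty": 0, "tz": -4, "roll": 0},
    {"claw": 130, "tx": 0, "ty": 0, "tz": -4, "roll": 0},
    {"claw": 130, "tx": 0, "ty": 0, "tz": -2.3, "roll": 0},
    {"claw": 130, "tx": 0, "ty": 0, "tz": -1.5, "roll": 0},
    {"claw": 130, "tx": 0, "ty": 0, "tz": 0, "roll": 0},
  ],
)

```text
clock: 9.55
ee_pos: [0.5566, -0.001, 0.0904]
orientation: [-90.0, 0.1, -3.1]
contact_force: [-0.2, -0.1, -0.4]
grip_width: 0.0419
```

Request:
servo_tool(
  commands=[
    {"claw": 130, "tx": -0.3, "ty": 0, "tz": -1.1, "roll": 0},
    {"claw": 130, "tx": 0, "ty": 0, "tz": 0, "roll": 0},
    {"claw": 200, "tx": 0, "ty": 0, "tz": 0, "roll": 0},
    {"claw": 255, "tx": 0, "ty": 0, "tz": 0, "roll": 0},
    {"claw": 255, "tx": 0, "ty": 0, "tz": 0, "roll": 0},
    {"claw": 255, "tx": 0, "ty": 0, "tz": 0, "roll": 0},
  ],
)

```text
clock: 10.15
ee_pos: [0.5549, -0.0013, 0.0806]
orientation: [-90.0, -0.1, -3.2]
contact_force: [0.5, -0.3, 4.7]
grip_width: 0.0117
```

Request:
servo_tool(
  commands=[
    {"claw": 255, "tx": 0.56, "ty": -0.03, "tz": -0.37, "roll": 0},
    {"claw": 255, "tx": 0.53, "ty": -0.03, "tz": -0.41, "roll": 0},
    {"claw": 255, "tx": 0.5, "ty": -0.03, "tz": -0.45, "roll": 0},
    {"claw": 255, "tx": 0.47, "ty": -0.02, "tz": -0.49, "roll": 0},
    {"claw": 255, "tx": 0, "ty": 0, "tz": 0, "roll": 0},
    {"claw": 255, "tx": 0, "ty": 0, "tz": 0, "roll": 0},
  ],
)

```text
clock: 10.75
ee_pos: [0.5741, -0.0025, 0.0623]
orientation: [-90.0, 0.0, -3.2]
contact_force: [-0.4, 0.3, 4.8]
grip_width: 0.0118
```

Request:
servo_tool(
  commands=[
    {"claw": 255, "tx": 0.25, "ty": 0, "tz": -0.3, "roll": 0},
    {"claw": 255, "tx": 0, "ty": 0, "tz": 0, "roll": 0},
    {"claw": 255, "tx": 0, "ty": 0, "tz": 0, "roll": 0},
  ],
)

```text
clock: 11.05
ee_pos: [0.5743, -0.0026, 0.0618]
orientation: [-90.2, 0.2, -3.2]
contact_force: [-9.8, -1.0, 27.8]
grip_width: 0.0121
```

Request:
servo_tool(
  commands=[
    {"claw": 255, "tx": -0.25, "ty": 0, "tz": 0.3, "roll": 0},
    {"claw": 150, "tx": 0, "ty": 0, "tz": 0, "roll": 0},
    {"claw": 150, "tx": 0, "ty": 0, "tz": 0, "roll": 0},
    {"claw": 150, "tx": 0, "ty": 0, "tz": 0, "roll": 0},
    {"claw": 150, "tx": 0, "ty": 0, "tz": 3, "roll": 0},
    {"claw": 150, "tx": 0, "ty": -2, "tz": 4, "roll": 0},
    {"claw": 150, "tx": -1, "ty": -3, "tz": 3, "roll": 0},
    {"claw": 150, "tx": -1, "ty": -4, "tz": 1, "roll": -8.5},
  ],
)

```text
clock: 11.85
ee_pos: [0.557, -0.0912, 0.1754]
orientation: [-89.8, -0.3, -11.6]
contact_force: [1.2, 0.2, -1.1]
grip_width: 0.035
```

Request:
servo_tool(
  commands=[
    {"claw": 150, "tx": -0.5, "ty": -0.5, "tz": 0, "roll": -8.57},
    {"claw": 150, "tx": -0.5, "ty": -0.5, "tz": 0, "roll": -8.57},
    {"claw": 150, "tx": -0.5, "ty": -0.5, "tz": 0, "roll": -8.57},
    {"claw": 150, "tx": -0.5, "ty": -0.5, "tz": 0, "roll": -8.57},
    {"claw": 150, "tx": -1, "ty": -0.5, "tz": 0, "roll": -8.57},
    {"claw": 150, "tx": -1, "ty": -0.5, "tz": 0, "roll": -8.57},
    {"claw": 150, "tx": -1, "ty": -0.5, "tz": 0, "roll": -8.57},
    {"claw": 150, "tx": -1, "ty": -0.5, "tz": 0, "roll": -8.57},
  ],
)

```text
clock: 12.65
ee_pos: [0.4939, -0.1327, 0.172]
orientation: [-90.0, 0.0, -80.6]
contact_force: [0.7, -0.1, 0.1]
grip_width: 0.0354
```

```bash
python3 - <<'E'
from h import *
im=viewer.camera("top")[:,:,::-1];a=cv2.resize(im[130:290,90:410],(800,400),interpolation=cv2.INTER_CUBIC)
cv2.imwrite("pics/i.png",a)
E
```

```text
(no output)
```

View pics/i.png

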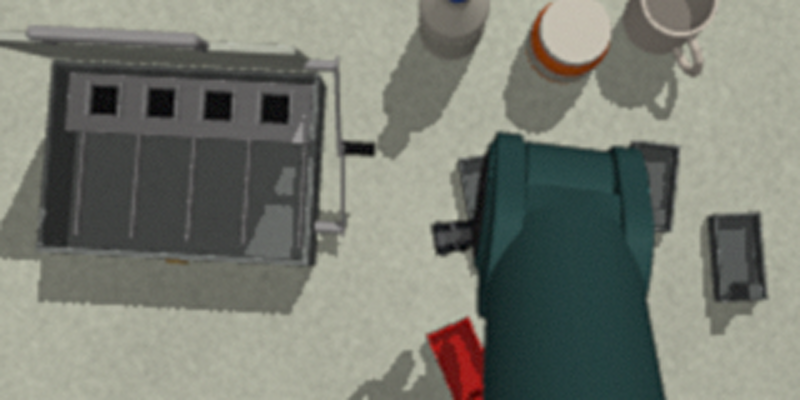

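Request:
servo_tool(
  commands=[
    {"claw": 150, "tx": 0.2, "ty": -0.3, "tz": -4, "roll": 0},
    {"claw": 150, "tx": 0, "ty": 0, "tz": -4, "roll": 0},
    {"claw": 150, "tx": 0, "ty": 0, "tz": -3, "roll": 0},
    {"claw": 150, "tx": 0, "ty": 0, "tz": -1, "roll": 0},
    {"claw": 150, "tx": 0, "ty": 0, "tz": 0, "roll": 0},
  ],
)

```text
clock: 13.2
ee_pos: [0.4955, -0.1351, 0.051]
orientation: [-90.2, 0.1, -80.1]
contact_force: [0.8, 0.5, 1.2]
grip_width: 0.035
```

```bash
python3 - <<'E'
from h import *
c=lambda u,v:(90+(u+.5)/2.5-.5,130+(v+.5)/2.5-.5)
obs=[("top",(-.095,-.133,.08),c(312,265)),("top",(-.095,.133,.08),c(38,247)),("top",(.095,-.133,.08),c(325,72)),("top",(.095,.133,.08),c(52,60))]
p,r=fit(obs,[.56,.17,0]);print(p,np.degrees(p[2]),r.round(1).tolist())
im=viewer.camera("scene")[:,:,::-1]
cv2.imwrite("pics/j.png",cv2.resize(im[130:310,60:300],(800,600),interpolation=cv2.INTER_CUBIC))
E
```

```text
[ 0.56444171  0.17364891 -0.05987989] -3.4308649485004747 [[-0.4, -0.0], [0.2, 1.2], [-0.8, -0.2], [1.1, -1.0]]
```

View pics/j.png

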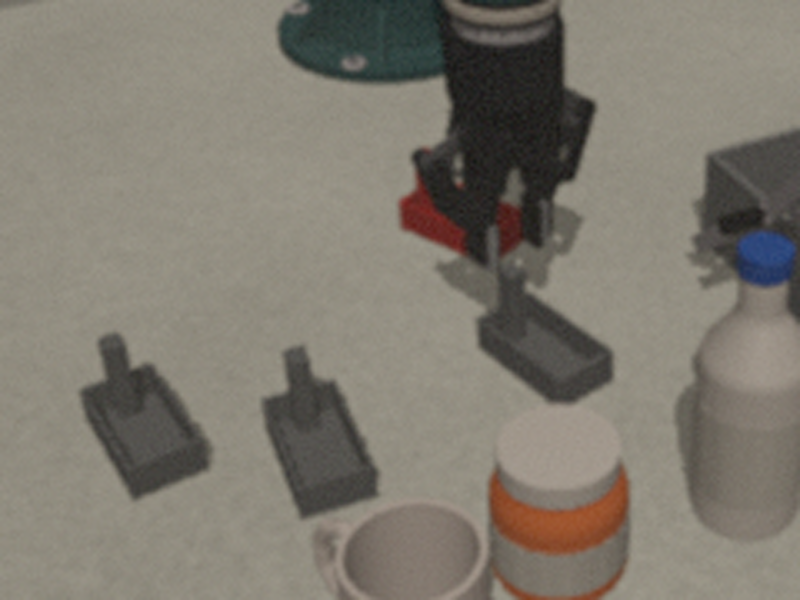

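Request:
servo_tool(
  commands=[
    {"claw": 150, "tx": 0, "ty": 0, "tz": -1.3, "roll": 0},
    {"claw": 150, "tx": 0, "ty": 0, "tz": -1.3, "roll": 0},
    {"claw": 150, "tx": 0, "ty": 0, "tz": -1.2, "roll": 0},
    {"claw": 150, "tx": 0, "ty": 0, "tz": 0, "roll": 0},
    {"claw": 255, "tx": 0, "ty": 0, "tz": 0, "roll": 0},
    {"claw": 255, "tx": 0, "ty": 0, "tz": 0, "roll": 0},
    {"claw": 255, "tx": 0, "ty": 0, "tz": 0, "roll": 0},
    {"claw": 255, "tx": 0, "ty": 0, "tz": 0, "roll": 0},
  ],
)

```text
clock: 14.05
ee_pos: [0.4962, -0.1355, 0.0146]
orientation: [-90.0, -0.0, -80.2]
contact_force: [0.1, -0.4, -0.3]
grip_width: 0.0131
```

```bash
python3 - <<'E'
from h import *
c=lambda u,v:(90+(u+.5)/2.5-.5,130+(v+.5)/2.5-.5)
L=[(.116,(80,137),(75,235)),(.058,(137,138),(132,237)),(0,(192,139),(188,237)),(-.058,(247,140),(244,235))]
def f(p):
    o=[]
    for y,a,b in L:
        for q in(a,b):
            w=ray("top",*c(*q),.02)-[p[0]*0+.5636,p[0],0]; o.append(-np.sin(p[1])*w[0]+np.cos(p[1])*w[1]-y)
    return o
r=least_squares(f,[.175,-.05]);print(r.x,np.degrees(r.x[1]),(r.fun*1e3).round(1))
a=ray("top",*c(66,132),.044);b=ray("top",*c(308,142),.044);print("deck edge",a,b,"yaw",np.degrees(np.arctan2(b[0]-a[0],-(b[1]-a[1]))))
E
```

```text
[ 0.17821869 -0.02830036] -1.6214910878425188 [ 0.8  0.8 -0.8 -0.3 -0.3 -0.3  0.3 -0.2]
deck edge [0.59747308 0.30052441 0.044     ] [0.58555421 0.05359784 0.044     ] yaw -2.7634583718465815
```

Request:
servo_tool(
  commands=[
    {"claw": 255, "tx": 0, "ty": 0, "tz": 2, "roll": 0},
    {"claw": 255, "tx": 0, "ty": 0, "tz": 4, "roll": 0},
    {"claw": 255, "tx": 0, "ty": 0, "tz": 4, "roll": -6.5},
    {"claw": 255, "tx": 0, "ty": 0, "tz": 3, "roll": -6.5},
    {"claw": 255, "tx": 0, "ty": 4.5, "tz": 1, "roll": 0},
    {"claw": 255, "tx": 0, "ty": 4.5, "tz": 0, "roll": 0},
    {"claw": 255, "tx": 0, "ty": 4.5, "tz": 0, "roll": 0},
    {"claw": 255, "tx": 0, "ty": 4.5, "tz": 0, "roll": 0},
  ],
)

```text
clock: 14.85
ee_pos: [0.4958, 0.0461, 0.1548]
orientation: [-90.0, 0.0, -93.3]
contact_force: [1.1, 0.2, -1.0]
grip_width: 0.0128
```

Request:
servo_tool(
  commands=[
    {"claw": 255, "tx": 0.1, "ty": 4.4, "tz": 0, "roll": 0.4},
    {"claw": 255, "tx": 0.1, "ty": 4.4, "tz": 0, "roll": 0},
    {"claw": 255, "tx": 0.1, "ty": 4.4, "tz": 0, "roll": 0},
    {"claw": 255, "tx": 0.1, "ty": 4.4, "tz": 0, "roll": 0},
    {"claw": 255, "tx": 0.1, "ty": 4.4, "tz": 0, "roll": 0},
    {"claw": 255, "tx": 0, "ty": 0, "tz": -2, "roll": 0},
    {"claw": 255, "tx": 0, "ty": 0, "tz": 0, "roll": 0},
  ],
)

```text
clock: 15.55
ee_pos: [0.4987, 0.2654, 0.1326]
orientation: [-90.2, -0.1, -92.6]
contact_force: [-0.7, -0.7, -2.1]
grip_width: 0.0129
```

Request:
servo_tool(
  commands=[
    {"claw": 255, "tx": 0.1, "ty": 0.05, "tz": -3, "roll": 0},
    {"claw": 255, "tx": 0, "ty": 0, "tz": -3, "roll": 0},
    {"claw": 255, "tx": 0, "ty": 0, "tz": -2.5, "roll": 0},
    {"claw": 255, "tx": 0, "ty": 0, "tz": -0.7, "roll": 0},
    {"claw": 255, "tx": 0, "ty": 0, "tz": 0, "roll": 0},
    {"claw": 255, "tx": 0, "ty": 0, "tz": 0, "roll": 0},
  ],
)

```text
clock: 16.15
ee_pos: [0.503, 0.2646, 0.0435]
orientation: [-89.9, 0.0, -92.9]
contact_force: [0.2, 0.1, -0.7]
grip_width: 0.0127
```

Request:
servo_tool(
  commands=[
    {"claw": 255, "tx": -0.1, "ty": 0.15, "tz": -0.7, "roll": 0},
    {"claw": 255, "tx": 0, "ty": 0, "tz": -0.7, "roll": 0},
    {"claw": 255, "tx": 0, "ty": 0, "tz": 0, "roll": 0},
    {"claw": 255, "tx": 0, "ty": 0, "tz": 0, "roll": 0},
  ],
)

```text
clock: 16.55
ee_pos: [0.501, 0.2665, 0.0283]
orientation: [-90.0, -0.0, -92.8]
contact_force: [-0.3, 0.8, -1.6]
grip_width: 0.0129
```

Request:
servo_tool(
  commands=[
    {"claw": 255, "tx": 0, "ty": 0, "tz": -0.45, "roll": 0},
    {"claw": 255, "tx": 1, "ty": -0.05, "tz": 0, "roll": 0},
    {"claw": 255, "tx": 1.5, "ty": -0.07, "tz": 0, "roll": 0},
    {"claw": 255, "tx": 1.5, "ty": -0.07, "tz": 0, "roll": 0},
    {"claw": 255, "tx": 0, "ty": 0, "tz": 0, "roll": 0},
  ],
)

```text
clock: 17.05
ee_pos: [0.5462, 0.2643, 0.0244]
orientation: [-89.7, 0.1, -93.0]
contact_force: [-0.2, -0.0, -1.3]
grip_width: 0.0128
```

Request:
servo_tool(
  commands=[
    {"claw": 255, "tx": 1, "ty": -0.05, "tz": 0, "roll": 0},
    {"claw": 255, "tx": 1, "ty": -0.05, "tz": 0, "roll": 0},
    {"claw": 255, "tx": 1, "ty": -0.05, "tz": 0, "roll": 0},
    {"claw": 255, "tx": 0, "ty": 0, "tz": 0, "roll": 0},
    {"claw": 255, "tx": 0, "ty": 0, "tz": 0, "roll": 0},
  ],
)

```text
clock: 17.55
ee_pos: [0.5712, 0.263, 0.0239]
orientation: [-90.0, -0.0, -92.9]
contact_force: [-0.0, -0.3, -1.1]
grip_width: 0.0127
```

Request:
servo_tool(
  commands=[
    {"claw": 255, "tx": 0.5, "ty": -0.03, "tz": 0, "roll": 0},
    {"claw": 255, "tx": 0.4, "ty": -0.02, "tz": 0, "roll": 0},
    {"claw": 255, "tx": 0, "ty": 0, "tz": 0, "roll": 0},
    {"claw": 255, "tx": 0, "ty": 0, "tz": 0, "roll": 0},
  ],
)

```text
clock: 17.95
ee_pos: [0.5786, 0.2629, 0.0236]
orientation: [-90.1, -0.0, -92.8]
contact_force: [-3.0, 0.9, 0.8]
grip_width: 0.0123
```

Request:
servo_tool(
  commands=[
    {"claw": 255, "tx": 0.2, "ty": 0, "tz": -0.1, "roll": 0},
    {"claw": 255, "tx": 0, "ty": 0, "tz": 0, "roll": 0},
    {"claw": 255, "tx": 0, "ty": 0, "tz": 0, "roll": 0},
  ],
)

```text
clock: 18.25
ee_pos: [0.5786, 0.2628, 0.0228]
orientation: [-90.3, -0.1, -92.8]
contact_force: [-7.1, -0.3, 5.2]
grip_width: 0.0129
```

Request:
servo_tool(
  commands=[
    {"claw": 165, "tx": -0.2, "ty": 0, "tz": 0.1, "roll": 0},
    {"claw": 165, "tx": 0, "ty": 0, "tz": 0, "roll": 0},
    {"claw": 165, "tx": 0, "ty": 0, "tz": 0, "roll": 0},
    {"claw": 165, "tx": 0, "ty": 0, "tz": 3, "roll": 0},
    {"claw": 165, "tx": 0, "ty": 0, "tz": 4.5, "roll": 0},
    {"claw": 165, "tx": 0, "ty": 0, "tz": 4.5, "roll": 0},
    {"claw": 165, "tx": -1.5, "ty": -4.5, "tz": 1, "roll": -0.4},
    {"claw": 165, "tx": -1.5, "ty": -4.7, "tz": 0, "roll": -3.5},
  ],
)

```text
clock: 19.05
ee_pos: [0.5536, 0.1723, 0.1573]
orientation: [-89.5, 0.3, -96.6]
contact_force: [-0.0, -1.6, -0.6]
grip_width: 0.0302
```

Request:
servo_tool(
  commands=[
    {"claw": 165, "tx": -1, "ty": -4.8, "tz": 0, "roll": 0},
    {"claw": 165, "tx": -1, "ty": -4.8, "tz": 0, "roll": 0},
    {"claw": 165, "tx": -1, "ty": -4.8, "tz": 0, "roll": 0},
    {"claw": 165, "tx": -1, "ty": -4.8, "tz": 0, "roll": 0},
    {"claw": 165, "tx": 0, "ty": 0, "tz": 0, "roll": 0},
  ],
)

```text
clock: 19.55
ee_pos: [0.5084, -0.0308, 0.1541]
orientation: [-90.0, -0.3, -97.5]
contact_force: [-1.4, 0.2, -0.5]
grip_width: 0.0304
```

```bash
python3 - <<'E'
from h import *
snap("top","k.png",(90,130,320,180),2.5)
E
```

```text
(no output)
```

View pics/k.png

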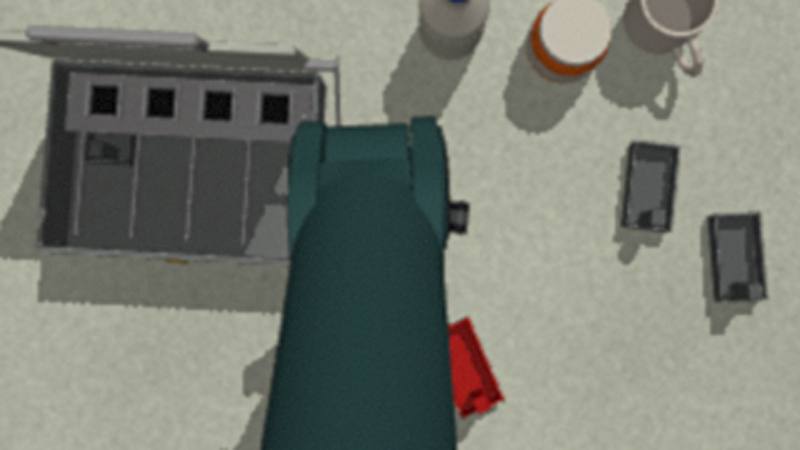

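Request:
servo_tool(
  commands=[
    {"claw": 150, "tx": 0, "ty": -4.36, "tz": 0, "roll": 0.5},
    {"claw": 150, "tx": 0, "ty": -4.36, "tz": 0, "roll": 0},
    {"claw": 150, "tx": 0, "ty": -4.36, "tz": 0, "roll": 0},
    {"claw": 150, "tx": 0, "ty": -4.36, "tz": 0, "roll": 0},
    {"claw": 150, "tx": 0, "ty": -4.36, "tz": 0, "roll": 0},
    {"claw": 150, "tx": -0.3, "ty": -4.36, "tz": 0, "roll": 0},
    {"claw": 150, "tx": 0, "ty": 0, "tz": -4, "roll": 0},
    {"claw": 150, "tx": 0, "ty": 0, "tz": 0, "roll": 0},
  ],
)

```text
clock: 20.4
ee_pos: [0.5053, -0.2826, 0.1105]
orientation: [-90.3, 0.1, -96.3]
contact_force: [-0.6, 1.3, 0.4]
grip_width: 0.035
```

Request:
servo_tool(
  commands=[
    {"claw": 150, "tx": 0, "ty": -0.6, "tz": -2, "roll": -0.2},
    {"claw": 150, "tx": 0, "ty": 0, "tz": -3, "roll": 0},
    {"claw": 150, "tx": 0, "ty": 0, "tz": 0, "roll": 0},
    {"claw": 150, "tx": 0, "ty": 0, "tz": 0, "roll": 0},
  ],
)

```text
clock: 20.8
ee_pos: [0.5082, -0.2873, 0.0645]
orientation: [-90.0, 0.1, -96.3]
contact_force: [0.9, -1.0, -0.3]
grip_width: 0.035
```

Request:
servo_tool(
  commands=[
    {"claw": 150, "tx": -0.2, "ty": -0.5, "tz": -1, "roll": -0.4},
    {"claw": 150, "tx": 0, "ty": 0, "tz": -1.5, "roll": 0},
    {"claw": 150, "tx": 0, "ty": 0, "tz": -1.5, "roll": 0},
    {"claw": 150, "tx": 0, "ty": 0, "tz": -1, "roll": 0},
    {"claw": 150, "tx": 0, "ty": 0, "tz": 0, "roll": 0},
    {"claw": 150, "tx": 0, "ty": 0, "tz": 0, "roll": 0},
  ],
)

```text
clock: 21.4
ee_pos: [0.505, -0.2938, 0.0134]
orientation: [-90.1, 0.0, -96.8]
contact_force: [0.5, -0.1, 0.5]
grip_width: 0.035
```

Request:
servo_tool(
  commands=[
    {"claw": 255, "tx": 0, "ty": 0, "tz": 0, "roll": 0},
    {"claw": 255, "tx": 0, "ty": 0, "tz": 0, "roll": 0},
    {"claw": 255, "tx": 0, "ty": 0, "tz": 0, "roll": 0},
    {"claw": 255, "tx": 0, "ty": 0, "tz": 0, "roll": 0},
  ],
)

```text
clock: 21.8
ee_pos: [0.5056, -0.2941, 0.0144]
orientation: [-89.9, -0.0, -96.8]
contact_force: [1.1, 0.4, 2.5]
grip_width: 0.0129
```

Request:
servo_tool(
  commands=[
    {"claw": 255, "tx": 0, "ty": 0, "tz": 3, "roll": 0},
    {"claw": 255, "tx": 0, "ty": 0, "tz": 4.5, "roll": 2},
    {"claw": 255, "tx": 0, "ty": 0, "tz": 4.5, "roll": 2},
    {"claw": 255, "tx": 0, "ty": 4.5, "tz": 2, "roll": 0},
    {"claw": 255, "tx": 0, "ty": 4.8, "tz": 0, "roll": 0},
    {"claw": 255, "tx": 0, "ty": 4.8, "tz": 0, "roll": 0},
    {"claw": 255, "tx": 0, "ty": 4.8, "tz": 0, "roll": 0},
    {"claw": 255, "tx": 0, "ty": 4.8, "tz": 0, "roll": 0},
  ],
)

```text
clock: 22.6
ee_pos: [0.5046, -0.0553, 0.1541]
orientation: [-90.0, 0.0, -92.9]
contact_force: [0.4, -0.4, -0.8]
grip_width: 0.0131
```

Request:
servo_tool(
  commands=[
    {"claw": 255, "tx": 0, "ty": 4.8, "tz": 0, "roll": 0},
    {"claw": 255, "tx": 0, "ty": 4.8, "tz": 0, "roll": 0},
    {"claw": 255, "tx": -0.2, "ty": 4.8, "tz": 0, "roll": 0},
    {"claw": 255, "tx": -0.2, "ty": 4.8, "tz": 0, "roll": 0},
    {"claw": 255, "tx": -0.2, "ty": 4.8, "tz": 0, "roll": 0},
    {"claw": 255, "tx": 0, "ty": 2.6, "tz": 0, "roll": 0},
    {"claw": 255, "tx": 0, "ty": 0, "tz": 0, "roll": 0},
    {"claw": 255, "tx": 0, "ty": 0, "tz": 0, "roll": 0},
  ],
)

```text
clock: 23.4
ee_pos: [0.4986, 0.2092, 0.1537]
orientation: [-90.0, -0.0, -92.7]
contact_force: [-0.1, -0.4, -1.9]
grip_width: 0.0129
```

Total descent needed 0.154→0.028.

Request:
servo_tool(
  commands=[
    {"claw": 255, "tx": 0, "ty": -0.05, "tz": -3, "roll": -0.1},
    {"claw": 255, "tx": 0, "ty": 0, "tz": -3, "roll": 0},
    {"claw": 255, "tx": 0, "ty": 0, "tz": -3, "roll": 0},
    {"claw": 255, "tx": 0, "ty": 0, "tz": -2, "roll": 0},
    {"claw": 255, "tx": 0, "ty": 0, "tz": 0, "roll": 0},
    {"claw": 255, "tx": 0, "ty": 0, "tz": 0, "roll": 0},
  ],
)

```text
clock: 24.0
ee_pos: [0.4994, 0.2067, 0.044]
orientation: [-90.0, -0.1, -93.1]
contact_force: [-0.5, -0.2, -0.3]
grip_width: 0.0132
```

Request:
servo_tool(
  commands=[
    {"claw": 255, "tx": 0, "ty": 0, "tz": -0.7, "roll": 0},
    {"claw": 255, "tx": 0, "ty": 0, "tz": -0.8, "roll": 0},
    {"claw": 255, "tx": 0, "ty": 0, "tz": 0, "roll": 0},
    {"claw": 255, "tx": 0, "ty": 0, "tz": 0, "roll": 0},
  ],
)

```text
clock: 24.4
ee_pos: [0.4991, 0.2086, 0.029]
orientation: [-90.0, -0.0, -92.9]
contact_force: [0.5, 0.7, -1.4]
grip_width: 0.013
```

Request:
servo_tool(
  commands=[
    {"claw": 255, "tx": 0, "ty": 0, "tz": -0.5, "roll": 0},
    {"claw": 255, "tx": 1, "ty": -0.05, "tz": 0, "roll": 0},
    {"claw": 255, "tx": 1.5, "ty": -0.07, "tz": 0, "roll": 0},
    {"claw": 255, "tx": 1.5, "ty": -0.08, "tz": 0, "roll": 0},
    {"claw": 255, "tx": 0, "ty": 0, "tz": 0, "roll": 0},
  ],
)

```text
clock: 24.9
ee_pos: [0.5432, 0.2065, 0.0243]
orientation: [-89.7, 0.1, -93.0]
contact_force: [0.6, 0.0, -1.2]
grip_width: 0.013
```

Request:
servo_tool(
  commands=[
    {"claw": 255, "tx": 1, "ty": -0.05, "tz": 0, "roll": 0},
    {"claw": 255, "tx": 1, "ty": -0.05, "tz": 0, "roll": 0},
    {"claw": 255, "tx": 1, "ty": -0.05, "tz": 0, "roll": 0},
    {"claw": 255, "tx": 0.5, "ty": -0.03, "tz": 0, "roll": 0},
    {"claw": 255, "tx": 0, "ty": 0, "tz": 0, "roll": 0},
    {"claw": 255, "tx": 0, "ty": 0, "tz": 0, "roll": 0},
  ],
)

```text
clock: 25.5
ee_pos: [0.5741, 0.2047, 0.0237]
orientation: [-90.0, -0.0, -92.9]
contact_force: [0.1, -0.4, -0.9]
grip_width: 0.0129
```

Request:
servo_tool(
  commands=[
    {"claw": 255, "tx": 0.3, "ty": -0.02, "tz": 0, "roll": 0},
    {"claw": 255, "tx": 0.3, "ty": -0.01, "tz": -0.1, "roll": 0},
    {"claw": 255, "tx": 0, "ty": 0, "tz": 0, "roll": 0},
    {"claw": 255, "tx": 0, "ty": 0, "tz": 0, "roll": 0},
  ],
)

```text
clock: 25.9
ee_pos: [0.5739, 0.2045, 0.0227]
orientation: [-90.6, -0.2, -92.9]
contact_force: [-10.1, -0.5, 7.9]
grip_width: 0.013
```

Request:
servo_tool(
  commands=[
    {"claw": 165, "tx": -0.4, "ty": 0, "tz": 0.1, "roll": 0},
    {"claw": 165, "tx": 0, "ty": 0, "tz": 0, "roll": 0},
    {"claw": 165, "tx": 0, "ty": 0, "tz": 0, "roll": 0},
    {"claw": 165, "tx": 0, "ty": 0, "tz": 3, "roll": 0},
    {"claw": 165, "tx": 0, "ty": 0, "tz": 4.5, "roll": 0},
    {"claw": 165, "tx": 0, "ty": 0, "tz": 4.5, "roll": 0},
    {"claw": 165, "tx": -1.5, "ty": -4.5, "tz": 1, "roll": 3},
    {"claw": 165, "tx": -1.5, "ty": -4.7, "tz": 0, "roll": 3},
  ],
)

```text
clock: 26.7
ee_pos: [0.5498, 0.1139, 0.1572]
orientation: [-89.5, 0.1, -86.6]
contact_force: [1.3, -1.4, -0.6]
grip_width: 0.0301
```

Request:
servo_tool(
  commands=[
    {"claw": 165, "tx": -1, "ty": -4.8, "tz": 0, "roll": 0},
    {"claw": 165, "tx": -1, "ty": -4.8, "tz": 0, "roll": 0},
    {"claw": 165, "tx": -1, "ty": -4.8, "tz": 0, "roll": 0},
    {"claw": 165, "tx": -1, "ty": -4.8, "tz": 0, "roll": 0},
    {"claw": 165, "tx": -1, "ty": -4.8, "tz": 0, "roll": 0},
    {"claw": 165, "tx": -1, "ty": -4.8, "tz": 0, "roll": 0},
    {"claw": 150, "tx": -1, "ty": -4.8, "tz": 0, "roll": 0},
    {"claw": 150, "tx": -1, "ty": -4.8, "tz": 0, "roll": 0},
  ],
)

```text
clock: 27.5
ee_pos: [0.4663, -0.2744, 0.1543]
orientation: [-89.9, -0.1, -87.0]
contact_force: [0.6, -0.3, 0.6]
grip_width: 0.035
```

```bash
python3 - <<'E'
from h import *
snap("top","l.png",(90,130,320,180),2.5)
E
```

```text
(no output)
```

View pics/l.png

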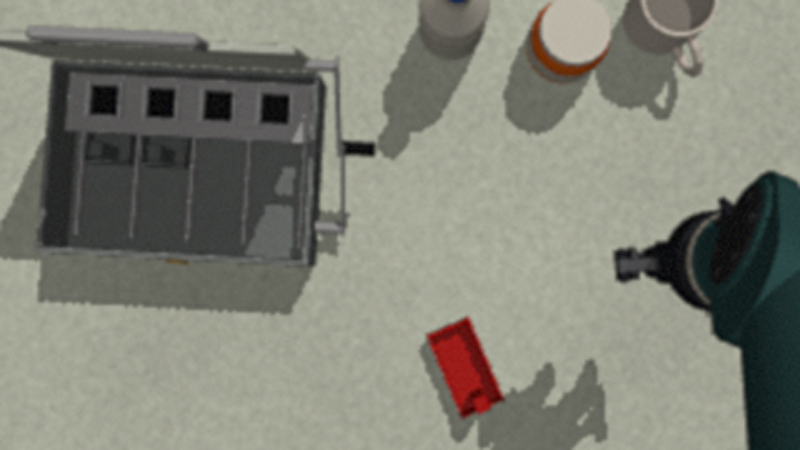

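Request:
servo_tool(
  commands=[
    {"claw": 150, "tx": -1.1, "ty": -3.65, "tz": 0, "roll": 0.2},
    {"claw": 150, "tx": -1.1, "ty": -3.65, "tz": 0, "roll": 0},
    {"claw": 150, "tx": -1.1, "ty": -3.6, "tz": 0, "roll": 0},
    {"claw": 150, "tx": 0, "ty": 0, "tz": -4, "roll": 0},
    {"claw": 150, "tx": 0, "ty": 0, "tz": -4, "roll": 0},
    {"claw": 150, "tx": 0, "ty": 0, "tz": -1, "roll": 0},
    {"claw": 150, "tx": 0, "ty": 0, "tz": 0, "roll": 0},
  ],
)

```text
clock: 28.25
ee_pos: [0.4325, -0.3799, 0.0626]
orientation: [-90.1, 0.1, -86.7]
contact_force: [0.5, 0.1, 0.6]
grip_width: 0.0353
```

```bash
python3 - <<'E'
from h import *
snap("scene","m.png",(70,190,80,100),5)
E
```

```text
(no output)
```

View pics/m.png

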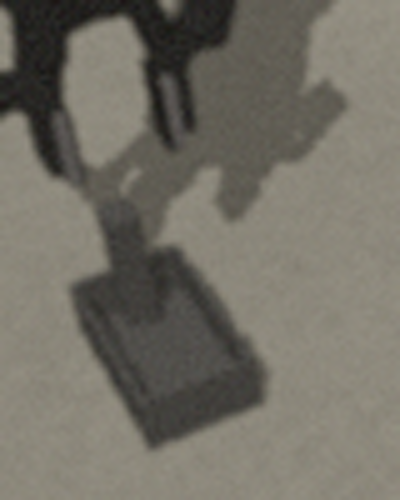

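Request:
servo_tool(
  commands=[
    {"claw": 150, "tx": 0, "ty": -0.4, "tz": -1, "roll": 0},
    {"claw": 150, "tx": 0, "ty": 0, "tz": -1.5, "roll": 0},
    {"claw": 150, "tx": 0, "ty": 0, "tz": -1.5, "roll": 0},
    {"claw": 150, "tx": 0, "ty": 0, "tz": -0.8, "roll": 0},
    {"claw": 150, "tx": 0, "ty": 0, "tz": 0, "roll": 0},
    {"claw": 150, "tx": 0, "ty": 0, "tz": 0, "roll": 0},
  ],
)

```text
clock: 28.9
ee_pos: [0.4331, -0.3843, 0.0155]
orientation: [-90.0, 0.0, -86.7]
contact_force: [0.2, 0.8, -0.4]
grip_width: 0.0355
```

Request:
servo_tool(
  commands=[
    {"claw": 255, "tx": 0, "ty": 0, "tz": 0, "roll": 0},
    {"claw": 255, "tx": 0, "ty": 0, "tz": 0, "roll": 0},
    {"claw": 255, "tx": 0, "ty": 0, "tz": 0, "roll": 0},
    {"claw": 255, "tx": 0, "ty": 0, "tz": 0, "roll": 0},
  ],
)

```text
clock: 29.3
ee_pos: [0.4335, -0.3849, 0.0164]
orientation: [-90.0, -0.0, -86.7]
contact_force: [-0.8, 0.1, 2.6]
grip_width: 0.0128
```

Request:
servo_tool(
  commands=[
    {"claw": 255, "tx": 0, "ty": 0, "tz": 3, "roll": 0},
    {"claw": 255, "tx": 0, "ty": 0, "tz": 4.5, "roll": -3},
    {"claw": 255, "tx": 0, "ty": 0, "tz": 4.5, "roll": -3.1},
    {"claw": 255, "tx": 1, "ty": 4.4, "tz": 1.8, "roll": 0},
    {"claw": 255, "tx": 1, "ty": 4.8, "tz": 0, "roll": 0},
    {"claw": 255, "tx": 1, "ty": 4.8, "tz": 0, "roll": 0},
    {"claw": 255, "tx": 1, "ty": 4.8, "tz": 0, "roll": 0},
    {"claw": 255, "tx": 1, "ty": 4.8, "tz": 0, "roll": 0},
  ],
)

```text
clock: 30.1
ee_pos: [0.4829, -0.1466, 0.1541]
orientation: [-90.0, 0.0, -92.8]
contact_force: [0.7, -0.1, -1.8]
grip_width: 0.0124
```

Request:
servo_tool(
  commands=[
    {"claw": 255, "tx": 0.6, "ty": 4.8, "tz": 0, "roll": 0},
    {"claw": 255, "tx": 0.6, "ty": 4.8, "tz": 0, "roll": 0},
    {"claw": 255, "tx": 0, "ty": 4.8, "tz": 0, "roll": 0},
    {"claw": 255, "tx": 0, "ty": 4.8, "tz": 0, "roll": 0},
    {"claw": 255, "tx": 0, "ty": 4.8, "tz": 0, "roll": 0},
    {"claw": 255, "tx": 0, "ty": 4.8, "tz": 0, "roll": 0},
    {"claw": 255, "tx": 0, "ty": 0.8, "tz": 0, "roll": 0},
    {"claw": 255, "tx": 0, "ty": 0, "tz": 0, "roll": 0},
  ],
)

```text
clock: 30.9
ee_pos: [0.4947, 0.1502, 0.1539]
orientation: [-90.0, 0.1, -92.5]
contact_force: [-0.5, -0.8, -1.8]
grip_width: 0.0131
```

Request:
servo_tool(
  commands=[
    {"claw": 255, "tx": 0, "ty": 0.05, "tz": -3, "roll": -0.1},
    {"claw": 255, "tx": 0, "ty": 0, "tz": -3, "roll": 0},
    {"claw": 255, "tx": 0, "ty": 0, "tz": -3, "roll": 0},
    {"claw": 255, "tx": 0, "ty": 0, "tz": -1.8, "roll": 0},
    {"claw": 255, "tx": 0, "ty": 0, "tz": 0, "roll": 0},
    {"claw": 255, "tx": 0, "ty": 0, "tz": 0, "roll": 0},
  ],
)

```text
clock: 31.5
ee_pos: [0.4952, 0.1461, 0.046]
orientation: [-90.0, -0.1, -93.1]
contact_force: [0.6, 0.0, -0.8]
grip_width: 0.0128
```

Request:
servo_tool(
  commands=[
    {"claw": 255, "tx": 0, "ty": 0, "tz": -0.7, "roll": 0},
    {"claw": 255, "tx": 0, "ty": 0, "tz": -0.8, "roll": 0},
    {"claw": 255, "tx": 0, "ty": 0, "tz": 0, "roll": 0},
    {"claw": 255, "tx": 0, "ty": 0, "tz": 0, "roll": 0},
  ],
)

```text
clock: 31.9
ee_pos: [0.4966, 0.1496, 0.0346]
orientation: [-89.8, 0.1, -92.9]
contact_force: [-5.3, 1.4, 27.2]
grip_width: 0.0128
```

Request:
servo_tool(
  commands=[
    {"claw": 255, "tx": 0, "ty": 0, "tz": 0.8, "roll": 0},
    {"claw": 255, "tx": 0, "ty": 0, "tz": 0, "roll": 0},
    {"claw": 255, "tx": 0, "ty": 0, "tz": 0, "roll": 0},
    {"claw": 255, "tx": 0, "ty": 0, "tz": 0, "roll": 0},
  ],
)

```text
clock: 32.3
ee_pos: [0.495, 0.1477, 0.0385]
orientation: [-90.0, -0.0, -92.9]
contact_force: [0.7, 0.5, -0.1]
grip_width: 0.0127
```

Request:
servo_tool(
  commands=[
    {"claw": 255, "tx": 0, "ty": 0.3, "tz": 0, "roll": 0},
    {"claw": 255, "tx": 0, "ty": 0, "tz": 0, "roll": 0},
    {"claw": 255, "tx": 0, "ty": 0, "tz": 0, "roll": 0},
  ],
)

```text
clock: 32.6
ee_pos: [0.4951, 0.1511, 0.0386]
orientation: [-90.0, -0.0, -92.9]
contact_force: [-0.3, -0.2, -0.7]
grip_width: 0.0131
```

Request:
servo_tool(
  commands=[
    {"claw": 255, "tx": 0, "ty": 0, "tz": -0.5, "roll": 0},
    {"claw": 255, "tx": 0, "ty": 0, "tz": -0.3, "roll": 0},
    {"claw": 255, "tx": 0, "ty": 0, "tz": 0, "roll": 0},
    {"claw": 255, "tx": 0, "ty": 0, "tz": 0, "roll": 0},
  ],
)

```text
clock: 33.0
ee_pos: [0.495, 0.151, 0.0307]
orientation: [-90.0, -0.0, -92.9]
contact_force: [0.4, 0.8, -1.7]
grip_width: 0.0129
```

Request:
servo_tool(
  commands=[
    {"claw": 255, "tx": 0, "ty": 0, "tz": -0.45, "roll": 0},
    {"claw": 255, "tx": 0, "ty": 0, "tz": 0, "roll": 0},
    {"claw": 255, "tx": 0, "ty": 0, "tz": 0, "roll": 0},
  ],
)

```text
clock: 33.3
ee_pos: [0.4951, 0.1509, 0.0263]
orientation: [-90.0, -0.0, -92.9]
contact_force: [0.8, -0.7, -0.6]
grip_width: 0.0128
```

Request:
servo_tool(
  commands=[
    {"claw": 255, "tx": 0, "ty": 0, "tz": -0.15, "roll": 0},
    {"claw": 255, "tx": 1, "ty": -0.05, "tz": 0, "roll": 0},
    {"claw": 255, "tx": 1.5, "ty": -0.07, "tz": 0, "roll": 0},
    {"claw": 255, "tx": 1.5, "ty": -0.08, "tz": 0, "roll": 0},
    {"claw": 255, "tx": 0, "ty": 0, "tz": 0, "roll": 0},
  ],
)

```text
clock: 33.8
ee_pos: [0.5393, 0.1488, 0.0253]
orientation: [-89.7, 0.1, -93.0]
contact_force: [-0.2, -0.6, -1.3]
grip_width: 0.0127
```

Request:
servo_tool(
  commands=[
    {"claw": 255, "tx": 1, "ty": -0.05, "tz": 0, "roll": 0},
    {"claw": 255, "tx": 1, "ty": -0.05, "tz": 0, "roll": 0},
    {"claw": 255, "tx": 1, "ty": -0.05, "tz": 0, "roll": 0},
    {"claw": 255, "tx": 0.5, "ty": -0.03, "tz": 0, "roll": 0},
    {"claw": 255, "tx": 0, "ty": 0, "tz": 0, "roll": 0},
    {"claw": 255, "tx": 0, "ty": 0, "tz": 0, "roll": 0},
  ],
)

```text
clock: 34.4
ee_pos: [0.57, 0.1471, 0.0248]
orientation: [-90.0, -0.0, -92.9]
contact_force: [-0.8, -0.4, -1.1]
grip_width: 0.0128
```

Request:
servo_tool(
  commands=[
    {"claw": 255, "tx": 0.3, "ty": -0.02, "tz": 0, "roll": 0},
    {"claw": 255, "tx": 0.3, "ty": -0.01, "tz": -0.15, "roll": 0},
    {"claw": 255, "tx": 0, "ty": 0, "tz": 0, "roll": 0},
    {"claw": 255, "tx": 0, "ty": 0, "tz": 0, "roll": 0},
  ],
)

```text
clock: 34.8
ee_pos: [0.5715, 0.1463, 0.0237]
orientation: [-90.5, -0.1, -92.9]
contact_force: [-8.0, -0.7, 9.5]
grip_width: 0.0125
```

Request:
servo_tool(
  commands=[
    {"claw": 165, "tx": -0.4, "ty": 0, "tz": 0.1, "roll": 0},
    {"claw": 165, "tx": 0, "ty": 0, "tz": 0, "roll": 0},
    {"claw": 165, "tx": 0, "ty": 0, "tz": 0, "roll": 0},
    {"claw": 165, "tx": 0, "ty": 0, "tz": 3, "roll": 0},
    {"claw": 165, "tx": 0, "ty": 0, "tz": 4.5, "roll": 0},
    {"claw": 165, "tx": 0, "ty": 0, "tz": 4.5, "roll": 0},
    {"claw": 150, "tx": -1.5, "ty": -4.5, "tz": 1, "roll": 8.5},
    {"claw": 150, "tx": -1, "ty": -4.7, "tz": 0, "roll": 8.5},
  ],
)

```text
clock: 35.6
ee_pos: [0.5499, 0.0566, 0.1574]
orientation: [-89.6, -0.0, -75.3]
contact_force: [-0.3, -2.4, -1.1]
grip_width: 0.0349
```

Request:
servo_tool(
  commands=[
    {"claw": 150, "tx": 0, "ty": -4.8, "tz": 0, "roll": 8.55},
    {"claw": 150, "tx": 0, "ty": -4.8, "tz": 0, "roll": 8.55},
    {"claw": 150, "tx": 0, "ty": -4.8, "tz": 0, "roll": 8.55},
    {"claw": 150, "tx": 0, "ty": -4.8, "tz": 0, "roll": 8.55},
    {"claw": 150, "tx": 0, "ty": 0, "tz": 0, "roll": 8.55},
    {"claw": 150, "tx": 0, "ty": 0, "tz": 0, "roll": 8.55},
    {"claw": 150, "tx": 0, "ty": 0, "tz": 0, "roll": 8.55},
    {"claw": 150, "tx": 0, "ty": 0, "tz": 0, "roll": 8.55},
  ],
)

```text
clock: 36.4
ee_pos: [0.5478, -0.1379, 0.1544]
orientation: [-90.0, -0.1, -7.2]
contact_force: [-0.5, 0.2, -0.6]
grip_width: 0.0353
```

```bash
python3 - <<'E'
from h import *
snap("top","n.png",(90,120,160,140),5)
E
```

```text
(no output)
```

View pics/n.png

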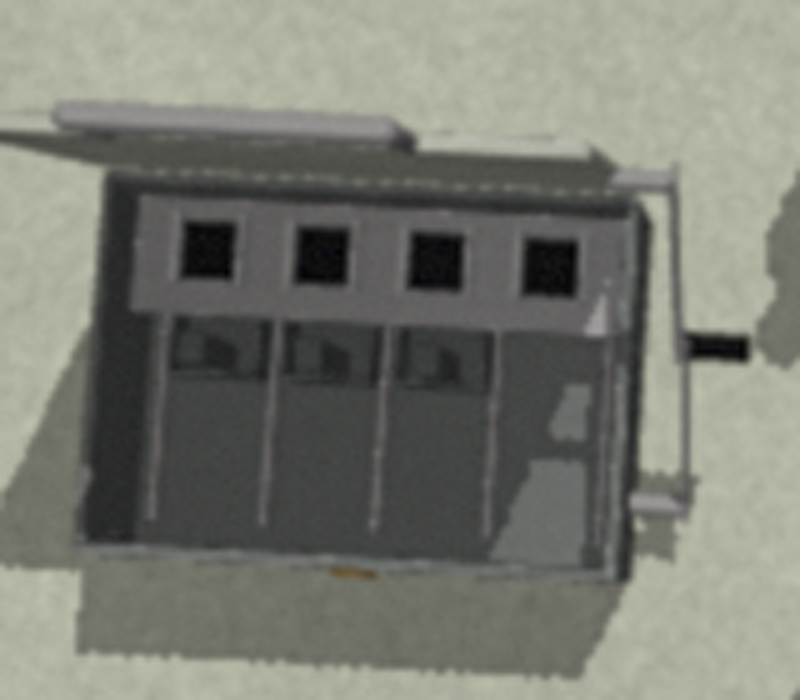

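Request:
servo_tool(
  commands=[
    {"claw": 150, "tx": 0.9, "ty": 4.6, "tz": 0, "roll": 4.1},
    {"claw": 150, "tx": 0.9, "ty": 4.5, "tz": 0, "roll": 0},
    {"claw": 150, "tx": 0.7, "ty": 4.3, "tz": 0, "roll": 0},
    {"claw": 150, "tx": 0, "ty": 0, "tz": 0, "roll": 0},
    {"claw": 150, "tx": 0, "ty": 0, "tz": 0, "roll": 0},
    {"claw": 150, "tx": 0, "ty": 0, "tz": 0, "roll": 0},
  ],
)

```text
clock: 37.05
ee_pos: [0.5721, -0.0048, 0.1541]
orientation: [-90.1, 0.0, -3.6]
contact_force: [-1.1, -0.8, 1.1]
grip_width: 0.0355
```

Request:
servo_tool(
  commands=[
    {"claw": 150, "tx": 0.2, "ty": 0.2, "tz": -3, "roll": 0.4},
    {"claw": 150, "tx": 0, "ty": 0, "tz": -3, "roll": 0},
    {"claw": 150, "tx": 0, "ty": 0, "tz": -1.5, "roll": 0},
    {"claw": 150, "tx": 0, "ty": 0, "tz": 0, "roll": 0},
    {"claw": 150, "tx": 0, "ty": 0, "tz": 0, "roll": 0},
  ],
)

```text
clock: 37.55
ee_pos: [0.5745, -0.002, 0.0797]
orientation: [-90.0, -0.0, -3.1]
contact_force: [0.8, 0.2, 1.5]
grip_width: 0.0349
```

Request:
servo_tool(
  commands=[
    {"claw": 150, "tx": 0, "ty": 0, "tz": -1, "roll": 0},
    {"claw": 150, "tx": 0, "ty": 0, "tz": -0.8, "roll": 0},
    {"claw": 150, "tx": 0, "ty": 0, "tz": 0, "roll": 0},
    {"claw": 255, "tx": 0, "ty": 0, "tz": 0, "roll": 0},
    {"claw": 255, "tx": 0, "ty": 0, "tz": 0, "roll": 0},
    {"claw": 255, "tx": 0, "ty": 0, "tz": 0, "roll": 0},
    {"claw": 255, "tx": 0, "ty": 0, "tz": 0, "roll": 0},
  ],
)

```text
clock: 38.25
ee_pos: [0.5742, -0.0011, 0.0616]
orientation: [-90.0, -0.0, -3.0]
contact_force: [-0.4, 0.7, 1.6]
grip_width: 0.0121
```

Request:
servo_tool(
  commands=[
    {"claw": 255, "tx": -0.5, "ty": 0.02, "tz": 0.52, "roll": 0},
    {"claw": 255, "tx": -0.53, "ty": 0.03, "tz": 0.49, "roll": 0},
    {"claw": 255, "tx": -0.55, "ty": 0.03, "tz": 0.44, "roll": 0},
    {"claw": 255, "tx": -0.57, "ty": 0.03, "tz": 0.4, "roll": 0},
    {"claw": 255, "tx": 0, "ty": 0, "tz": 0, "roll": 0},
  ],
)

```text
clock: 38.75
ee_pos: [0.553, 0.0002, 0.081]
orientation: [-90.0, -0.1, -3.0]
contact_force: [1.9, -0.2, 0.7]
grip_width: 0.012
```

Request:
servo_tool(
  commands=[
    {"claw": 255, "tx": -0.6, "ty": 0.03, "tz": 0.35, "roll": 0},
    {"claw": 255, "tx": 0, "ty": 0, "tz": 0, "roll": 0},
    {"claw": 255, "tx": 0, "ty": 0, "tz": 0, "roll": 0},
  ],
)

```text
clock: 39.05
ee_pos: [0.5479, 0.0005, 0.0844]
orientation: [-90.0, -0.1, -3.0]
contact_force: [2.8, 0.6, 5.4]
grip_width: 0.0121
```

Request:
servo_tool(
  commands=[
    {"claw": 150, "tx": 0, "ty": 0, "tz": 0, "roll": 0},
    {"claw": 150, "tx": 0, "ty": 0, "tz": 0, "roll": 0},
    {"claw": 150, "tx": 0, "ty": 0, "tz": 0, "roll": 0},
    {"claw": 150, "tx": 0, "ty": 0, "tz": 3, "roll": 0},
    {"claw": 150, "tx": 0, "ty": 0, "tz": 4.6, "roll": 0},
    {"claw": 150, "tx": 0, "ty": 0, "tz": 4.6, "roll": 0},
    {"claw": 150, "tx": 0, "ty": 0, "tz": 4.6, "roll": 0},
    {"claw": 150, "tx": 0, "ty": 0, "tz": 4.6, "roll": 0},
  ],
)

```text
clock: 39.85
ee_pos: [0.5449, 0.0, 0.2984]
orientation: [-90.0, 0.2, -3.0]
contact_force: [0.5, -0.4, -0.1]
grip_width: 0.0351
```

Request:
servo_tool(
  commands=[
    {"claw": 150, "tx": 0, "ty": 0, "tz": 4.6, "roll": 0},
    {"claw": 150, "tx": 1.7, "ty": 4.3, "tz": 0, "roll": 0},
    {"claw": 150, "tx": 1.7, "ty": 4.3, "tz": 0, "roll": 0},
    {"claw": 150, "tx": 1.7, "ty": 4.3, "tz": 0, "roll": 0},
    {"claw": 150, "tx": 1.7, "ty": 4.3, "tz": 0, "roll": 0},
    {"claw": 150, "tx": 0, "ty": 0, "tz": 0, "roll": 0},
    {"claw": 150, "tx": 0, "ty": 0, "tz": 0, "roll": 0},
  ],
)

```text
clock: 40.55
ee_pos: [0.6134, 0.1735, 0.342]
orientation: [-90.1, 0.2, -2.8]
contact_force: [-0.2, -0.2, -0.4]
grip_width: 0.0355
```

```bash
python3 - <<'E'
from h import *
print(manip.read_state()["ee_pos"])
im=viewer.camera("top")[:,:,::-1];a=cv2.resize(im[110:260,90:240],(400,400),interpolation=cv2.INTER_CUBIC)
im=viewer.camera("scene")[:,:,::-1];b=cv2.resize(im[20:220,230:430],(400,400),interpolation=cv2.INTER_CUBIC)
cv2.imwrite("pics/o.png",np.hstack([a,b]))
E
```

```text
[0.61342726 0.1734545  0.34204894]
```

View pics/o.png

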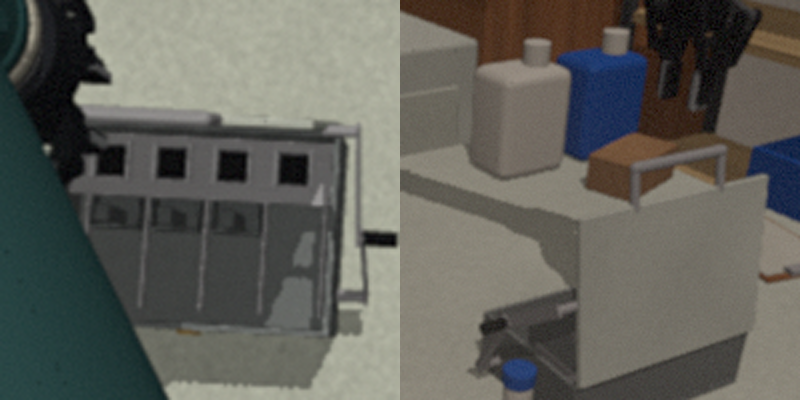

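```bash
python3 - <<'E'
from h import *
p=[.5627,.1763,np.radians(-2.85)]
for th in(1.28,1.33,1.38,1.43):
    f=th+.0175;P=lambda y:T(p,(.095-.228*np.cos(f),y,.083+.228*np.sin(f)))
    print(th,P(0).round(3),proj("scene",P(-.06)).round(1),proj("scene",P(.06)).round(1),((proj("top",P(-.06))-[90,110])*2.667).round(1))
E
```

```text
1.28 [0.596 0.175 0.303] [338.9 101.7] [381.2  92.8] [203.2 153.8]
1.33 [0.607 0.174 0.305] [342.6 102.1] [385.1  93.1] [203.3 137.8]
1.38 [0.618 0.174 0.308] [346.4 102.9] [389.1  93.7] [203.6 121.6]
1.43 [0.63  0.173 0.309] [350.2 103.9] [393.1  94.6] [204.  105.5]
```

Request:
servo_tool(
  commands=[
    {"claw": 150, "tx": 0.7, "ty": 0, "tz": 0, "roll": 0},
    {"claw": 150, "tx": 0, "ty": 0, "tz": -2.5, "roll": 0},
    {"claw": 150, "tx": 0, "ty": 0, "tz": -2.5, "roll": 0},
    {"claw": 150, "tx": 0, "ty": 0, "tz": -2, "roll": 0},
    {"claw": 150, "tx": 0, "ty": 0, "tz": 0, "roll": 0},
    {"claw": 255, "tx": 0, "ty": 0, "tz": 0, "roll": 0},
    {"claw": 255, "tx": 0, "ty": 0, "tz": 0, "roll": 0},
    {"claw": 255, "tx": 0, "ty": 0, "tz": 0, "roll": 0},
  ],
)

```text
clock: 41.45
ee_pos: [0.6226, 0.1718, 0.2749]
orientation: [-90.0, -0.1, -3.1]
contact_force: [0.5, -1.2, 1.0]
grip_width: 0.0095
```

```bash
python3 - <<'E'
import numpy as np
th=np.linspace(1.395,0.0,19)+.0175
x=-22.8*np.cos(th);z=22.8*np.sin(th)
for a,b in zip(np.diff(x),np.diff(z)):print(round(a*.9987,2),round(-a*.05,2),round(b,2))
E
```

```text
-1.73 0.09 -0.35
-1.7 0.09 -0.48
-1.66 0.08 -0.61
-1.6 0.08 -0.74
-1.54 0.08 -0.86
-1.47 0.07 -0.97
-1.39 0.07 -1.09
-1.3 0.07 -1.19
-1.21 0.06 -1.29
-1.1 0.06 -1.38
-0.99 0.05 -1.46
-0.88 0.04 -1.53
-0.76 0.04 -1.6
-0.63 0.03 -1.65
-0.5 0.03 -1.69
-0.37 0.02 -1.73
-0.24 0.01 -1.75
-0.1 0.0 -1.76
```

Request:
servo_tool(
  commands=[
    {"claw": 255, "tx": -1.73, "ty": 0.09, "tz": -0.35, "roll": 0},
    {"claw": 255, "tx": -1.7, "ty": 0.09, "tz": -0.48, "roll": 0},
    {"claw": 255, "tx": -1.66, "ty": 0.08, "tz": -0.61, "roll": 0},
    {"claw": 255, "tx": -1.6, "ty": 0.08, "tz": -0.74, "roll": 0},
    {"claw": 255, "tx": -1.54, "ty": 0.08, "tz": -0.86, "roll": 0},
    {"claw": 255, "tx": -1.47, "ty": 0.07, "tz": -0.97, "roll": 0},
  ],
)

```text
clock: 42.05
ee_pos: [0.5277, 0.1777, 0.2354]
orientation: [-89.9, -0.5, -3.1]
contact_force: [4.3, -1.1, -2.6]
grip_width: 0.0102
```

Request:
servo_tool(
  commands=[
    {"claw": 255, "tx": -1.39, "ty": 0.07, "tz": -1.09, "roll": 0},
    {"claw": 255, "tx": -1.3, "ty": 0.07, "tz": -1.19, "roll": 0},
    {"claw": 255, "tx": -1.21, "ty": 0.06, "tz": -1.29, "roll": 0},
    {"claw": 255, "tx": -1.1, "ty": 0.06, "tz": -1.38, "roll": 0},
    {"claw": 255, "tx": -0.99, "ty": 0.05, "tz": -1.46, "roll": 0},
    {"claw": 255, "tx": -0.88, "ty": 0.04, "tz": -1.53, "roll": 0},
  ],
)

```text
clock: 42.65
ee_pos: [0.4573, 0.1819, 0.1551]
orientation: [-89.9, -0.2, -3.0]
contact_force: [0.6, -0.2, 2.8]
grip_width: 0.0096
```

Request:
servo_tool(
  commands=[
    {"claw": 255, "tx": -0.76, "ty": 0.04, "tz": -1.6, "roll": 0},
    {"claw": 255, "tx": -0.63, "ty": 0.03, "tz": -1.65, "roll": 0},
    {"claw": 255, "tx": -0.5, "ty": 0.03, "tz": -1.69, "roll": 0},
    {"claw": 255, "tx": -0.37, "ty": 0.02, "tz": -1.73, "roll": 0},
    {"claw": 255, "tx": -0.24, "ty": 0.01, "tz": -1.5, "roll": 0},
    {"claw": 255, "tx": 0, "ty": 0, "tz": 0, "roll": 0},
  ],
)

```text
clock: 43.25
ee_pos: [0.4324, 0.1832, 0.0719]
orientation: [-89.9, -0.1, -3.0]
contact_force: [2.3, 1.9, -4.3]
grip_width: 0.0097
```

Request:
servo_tool(
  commands=[
    {"claw": 255, "tx": -0.1, "ty": 0, "tz": -1, "roll": 0},
    {"claw": 255, "tx": 0, "ty": 0, "tz": -0.7, "roll": 0},
    {"claw": 255, "tx": 0, "ty": 0, "tz": 0, "roll": 0},
    {"claw": 255, "tx": 0, "ty": 0, "tz": 0, "roll": 0},
  ],
)

```text
clock: 43.65
ee_pos: [0.4314, 0.1833, 0.0555]
orientation: [-89.9, -0.1, -3.0]
contact_force: [2.3, 3.2, -3.2]
grip_width: 0.01
```

Request:
servo_tool(
  commands=[
    {"claw": 255, "tx": 0, "ty": 0, "tz": -0.4, "roll": 0},
    {"claw": 255, "tx": 0, "ty": 0, "tz": 0, "roll": 0},
    {"claw": 255, "tx": 0, "ty": 0, "tz": 0, "roll": 0},
  ],
)

```text
clock: 43.95
ee_pos: [0.4311, 0.1832, 0.0514]
orientation: [-89.9, -0.1, -3.0]
contact_force: [4.9, 4.3, -2.9]
grip_width: 0.0098
```

Request:
servo_tool(
  commands=[
    {"claw": 255, "tx": 0, "ty": 0, "tz": -0.4, "roll": 0},
    {"claw": 255, "tx": 0, "ty": 0, "tz": 0, "roll": 0},
    {"claw": 255, "tx": 0, "ty": 0, "tz": 0, "roll": 0},
  ],
)

```text
clock: 44.25
ee_pos: [0.4313, 0.1831, 0.0509]
orientation: [-90.0, -0.3, -3.0]
contact_force: [-4.3, 0.3, 41.6]
grip_width: 0.0098
```

Request:
servo_tool(
  commands=[
    {"claw": 165, "tx": 0, "ty": 0, "tz": 0.25, "roll": 0},
    {"claw": 165, "tx": 0, "ty": 0, "tz": 0, "roll": 0},
    {"claw": 165, "tx": 0, "ty": 0, "tz": 0, "roll": 0},
    {"claw": 165, "tx": 0, "ty": 0, "tz": 0, "roll": 0},
    {"claw": 165, "tx": 0, "ty": 0, "tz": 2, "roll": 0},
    {"claw": 165, "tx": 0, "ty": 0, "tz": 3, "roll": 0},
    {"claw": 165, "tx": 0, "ty": 0, "tz": 4.5, "roll": 0},
    {"claw": 165, "tx": 0, "ty": 0, "tz": 4.5, "roll": 0},
  ],
)

```text
clock: 45.05
ee_pos: [0.4285, 0.181, 0.1899]
orientation: [-90.1, 0.2, -3.0]
contact_force: [1.5, -0.3, 0.1]
grip_width: 0.0304
```

Request:
servo_tool(
  commands=[
    {"claw": 165, "tx": 0, "ty": -4.5, "tz": 1, "roll": 0},
    {"claw": 165, "tx": 0, "ty": -4.5, "tz": 0, "roll": 0},
    {"claw": 165, "tx": 0, "ty": -4.5, "tz": 0, "roll": 0},
    {"claw": 165, "tx": 0, "ty": -4.5, "tz": 0, "roll": 0},
    {"claw": 165, "tx": 0, "ty": -4.5, "tz": 0, "roll": 0},
    {"claw": 165, "tx": 0, "ty": -4.5, "tz": 0, "roll": 0},
    {"claw": 165, "tx": 0, "ty": 0, "tz": 0, "roll": 0},
    {"claw": 165, "tx": 0, "ty": 0, "tz": 0, "roll": 0},
  ],
)

```text
clock: 45.85
ee_pos: [0.429, -0.0892, 0.199]
orientation: [-90.0, 0.1, -3.2]
contact_force: [-0.2, 0.1, 0.0]
grip_width: 0.0299
```

```bash
python3 - <<'E'
from h import *
im=viewer.camera("top")[:,:,::-1];a=cv2.resize(im[110:260,90:240],(400,400),interpolation=cv2.INTER_CUBIC)
im=viewer.camera("scene")[:,:,::-1];b=cv2.resize(im[100:300,210:410],(400,400),interpolation=cv2.INTER_CUBIC)
cv2.imwrite("pics/q.png",np.hstack([a,b]))
E
```

```text
(no output)
```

View pics/q.png

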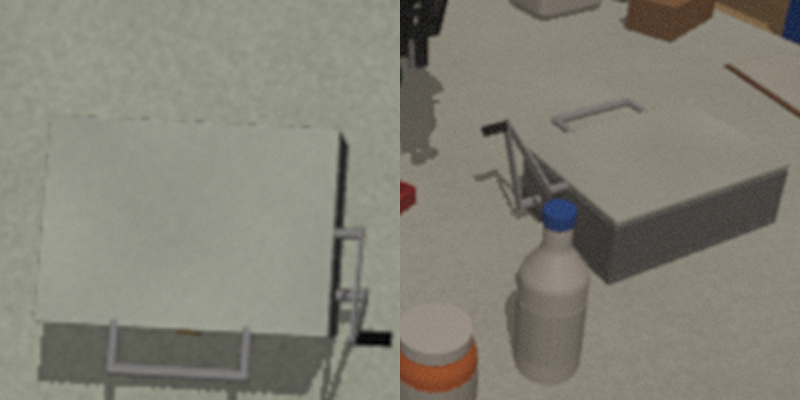

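```bash
python3 -c "
from h import *
print(manip.finish_job())"
```

```text
the job is handed in; nothing more can be done
None
```

I put all three grey trays home, broke the stay's knee and shut the lid, then handed the job in at about 46 s of the 210 s allowed. No verdict was reported.

- **Stay:** I raised the lid by its bar and pressed the knee through straight. It hit its stop with about 28 N.
- **Trays:** They are in lanes 2, 3 and 4, each pushed until the tool felt the back wall (7–10 N). The picture before I unlocked the stay showed all three under the deck at the same depth. The lid hides them now, so that is the last direct check. I left the red look-alike tray alone.
- **Lid:** I pulled the knob back, then lowered the lid by its bar to a firm stop. In the last picture the lid, bar and knob are where they were at the start, and the gripper is well clear. The bottle was in place, with the tub only partly in that view. The tub and mug were last seen whole and unmoved at about 27 s, and I worked near neither after that.

Three things disagreed or went wrong on the way:

- **Height offset:** The reported tool height read about 19 mm lower than the fingertips really were. My first grasp of the bar closed on its top because of this, and I allowed for it afterwards.
- **Third tray:** It first came down on a rib with 27 N, about 3 mm off to the side. I raised it, shifted it and it then went in freely.
- **Shutting force:** The lid met its stop with 41.6 N. That was through the fingers gripping the bar. The 40 N limit is for the arm or the gripper's body, so I don't think it counts, but it is close.

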